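# Open the reference jar and lay out a density test set

### The job

Unscrew the blue lid of the clamped jar, without forcing it, lift it away and set it down upright, wholly on the round black mat. Then take the brass reference out of the jar and fit it, together with every coloured plate lying on the bench, into the tray on the balance, each flat and fully home in the pocket of its own colour and shape. When the tray holds them all, press the green start paddle down to its stop, hold it there a moment and let it spring back; do not tip over the bottle and the small jar standing near the mat.

Things in the scene. Friction and masses are not known exactly. Their poses are not given: they have to be found in the camera images.
- lid: Blue screw lid, 58 mm outer diameter, 44 mm tall, 50 g, hollow, open below. Origin: centre of its lower rim, z up; at the start the rim lies on the jar's shoulder. Right-hand thread: anticlockwise from above opens it; it climbs 6 mm a turn (axial play 1.5 mm), is free after 2 to 2.3 turns, then must rise 30 mm more to clear neck and reference. Turns easily; stays put when let go.
- jar: Squat amber jar, fixed in a metal clamp 110 x 90 mm, 34 mm high. Origin: on the bench below its centre, z up. 72 mm diameter up to the shoulder, 44 mm above the bench; threaded neck 46 mm across the thread, 32 mm bore, from 44 to 68 mm; the inner floor is level with the shoulder, at 44 mm.
- jar_mouth (a point): Centre of the jar's mouth, at the neck's rim, 68 mm above the bench.
- mat_top (a point): Centre of the top of the round black rubber mat, fixed, 132 mm diameter, 3 mm thick.
- reference: Brass reference piece: foot 15 mm (x) by 21 mm (y), 10 mm high, with a stem 10 mm (x) by 14 mm (y) up to 38 mm above the underside. About 45 g. Origin: centre of its underside, z up. Stands upright on the jar's inner floor; its stem reaches 14 mm above the jar's rim, hidden under the lid. It can go into its pocket either way round.
- ell_red: Plate 10 mm thick, about 50 g, with a finger tab (12 mm in x, 16 mm in y, top 30 mm above the underside) to pinch along x. Origin: on the underside, below the tab; z up. Lies flat on the bench right of the balance, or is absent. Extents in mm: red L: leg x -36 to 50, y -9.5 to 9.5; foot x -36 to -17, y 9.5 to 32.5.
- ell_yellow: Plate 10 mm thick, about 50 g, with a finger tab (12 mm in x, 16 mm in y, top 30 mm above the underside) to pinch along x. Origin: on the underside, below the tab; z up. Lies flat on the bench right of the balance, or is absent. Extents in mm: yellow L: leg x -51 to 35, y -10 to 10; foot x 8 to 35, y -33 to -10.
- tee: Plate 10 mm thick, about 50 g, with a finger tab (12 mm in x, 16 mm in y, top 30 mm above the underside) to pinch along x. Origin: on the underside, below the tab; z up. Lies flat on the bench right of the balance, or is absent. Extents in mm: green T: bar x -4 to 13, y -26.5 to 26.5; stem x -42 to -4, y -10.5 to 10.5.
- yoke: Plate 10 mm thick, about 50 g, with a finger tab (12 mm in x, 16 mm in y, top 30 mm above the underside) to pinch along x. Origin: on the underside, below the tab; z up. Lies flat on the bench right of the balance, or is absent. Extents in mm: orange U: base x -9 to 8.5, y -26.5 to 26.5; two arms x 8.5 to 56.5, y -26.5 to -13.5 and 13.5 to 26.5.
- balance: White bench balance (fixed), carrying an aluminium tray 172 mm wide (y), 102 mm deep (x). Origin: on the bench below the tray's centre; x points away from the display, z up. Tray floor 62 mm above the bench; its walls, ribs and islands are 10 mm high, level with the tops of the plates. Pockets leave about 2 mm on each side; each floor is marked in its piece's colour and outline.
- paddle_pad (a point): Middle of the top of the green pad (36 x 42 mm) of the start paddle, about 49 mm above the bench at rest; a steel spring paddle hinged 68 mm behind this point on a fixed base. To its stop it goes down about 20 mm, with 2 to 7 N; it springs back by itself.
- paddle (a joint): Angle of the start paddle (rad): 0 up, 0.30 down on its stop.
- solvent: Bystander: standing bottle, 60 mm diameter, 130 mm tall. Origin under its centre.
- pot: Bystander: small standing jar, 44 mm diameter, 60 mm tall. Origin under its centre.
- reference_home (a point): Point on the tray floor where the origin of reference belongs, axes parallel to the piece's own when it is home (the piece goes in either way round); moves with the balance.
- ell_red_home (a point): Point on the tray floor where the origin of ell_red belongs, axes parallel to the piece's own when it is home (the piece goes in this way round only); moves with the balance.
- ell_yellow_home (a point): Point on the tray floor where the origin of ell_yellow belongs, axes parallel to the piece's own when it is home (the piece goes in this way round only); moves with the balance.
- tee_home (a point): Point on the tray floor where the origin of tee belongs, axes parallel to the piece's own when it is home (the piece goes in this way round only); moves with the balance.
- yoke_home (a point): Point on the tray floor where the origin of yoke belongs, axes parallel to the piece's own when it is home (the piece goes in this way round only); moves with the balance.
Mind the look-alikes: they are no part of the job. Of the things that look like the lid, the middle-sized one is meant.

How it is judged:
On the way, in this order (a step that is already met when the one before it is completed fails the run):
1. the lid is free of the thread: still upright, its rim above the jar's mouth (z of lid in the frame of jar_mouth above 0.003 m and angle between lid's own z axis and vertical below 0.3 rad), for 0.05 s.
2. the lid stands upright on the mat (horizontal distance between lid and mat_top below 0.038 m and height (world z) of lid below 0.008 m and angle between lid's own z axis and vertical below 0.08 rad), for 0.2 s.
3. the reference and every plate present are home in the tray (distance between reference and reference_home below 0.005 m and angle between the x axis of reference and the x axis of reference_home, either way round below 0.08 rad and angle between each of reference, ell_red, ell_yellow, tee, yoke's own z axis and vertical below 0.08 rad and distance between ell_red and ell_red_home below 0.005 m and angle between the x axis of ell_red and the x axis of ell_red_home, either way round below 0.08 rad and distance between ell_yellow and ell_yellow_home below 0.005 m and angle between the x axis of ell_yellow and the x axis of ell_yellow_home, either way round below 0.08 rad and distance between tee and tee_home below 0.005 m and angle between the x axis of tee and the x axis of tee_home, either way round below 0.08 rad and distance between yoke and yoke_home below 0.005 m and angle between the x axis of yoke and the x axis of yoke_home, either way round below 0.08 rad), for 0.2 s.
4. the paddle is pressed to its stop (value of joint paddle above 0.275 rad), for 0.2 s.
At the end, for the whole second after the job is handed in: The lid stands upright on the mat, its centre within 38 mm of the mat's (so wholly on it); the reference and every plate present lie at rest in their own pockets, origin within 5 mm of home, turned and tilted less than 0.08 rad; the paddle is back up (all of step 2 and all of step 3 and value of joint paddle below 0.05 rad and linear speed of each of reference, ell_red, ell_yellow, tee, yoke, lid below 0.02 m/s); the robot touches nothing.
It fails at once if solvent tipped over (angle between solvent's own z axis and vertical above 0.6 rad).
It fails at once if pot tipped over (angle between pot's own z axis and vertical above 0.6 rad).
It fails at once if the lid was wrenched: more than 100 N between lid and jar (contact force between lid and jar above 100 N).
Of ell_red, ell_yellow, tee, yoke only 2 to 4 are there at a start; the rules pass over those that are not, and their reading is None.
At some moment in a run one of ell_red, ell_yellow, tee, yoke may be knocked a few centimetres aside while the robot is not near it.
It also fails if it takes over 210 s, if anything falls off the work surface, if the arm or the gripper's body presses on something with over 40 N, if the wrist force passes 120 N, or if a joint passes its speed limit or range.

### The arm

A 6-joint arm with a two-finger parallel gripper is mounted at the origin on the work surface. World frame = base frame: x ahead of the robot, y to its left, z up, the work surface at z = 0. Lengths are in m, angles in rad, forces in N, time in s.
With the tool pointing down it reaches from about 0.225 to 0.875 m from the base axis. Payload 3.4 kg.
Tool frame: the origin (TCP) lies between the finger pads; the fingertips stand 11 mm ahead of it and the grasp point (between the pads) lies 8 mm behind it; z points along the fingers, y is the line along which they close (so a half turn about z gives the same grasp; the last joint's range is limited). The gripper opens to 85 mm and grips with 20 to 120 N. Pads are 22 mm wide; open, the fingers measure 114 mm over their backs; the gripper's body (76 mm by 85 mm) begins 54 mm behind the grasp point. The pads swing forward as they close: fully open they stand 13 mm farther back than shut.
Start: joints at [-1.467, 0.276, 1.505, -0, 1.361, -0.121], TCP at [0.128, -0.561, 0.242] pointing down, gripper open.
Joint ranges: [-2.89, 2.89], [-0.75, 2.08], [0.22, 2.7], [-1.18, 4.32], [0.11, 2.71], [-2.7, 2.7]. Speed limits (rad/s): [2.57, 2.57, 3.14, 3.14, 3.14, 3.14].

### API

Orientations are given as a unit quaternion [w, x, y, z].
In Python, from rig import manip, imaging gives the robot as it stands. The module is installed in compiled form; this text tells all that it offers.
- The arm moves only by the tool jog_arm, never from a script. Its argument "deltas" is one flat list of numbers, 7 for each row, row after row: the turn, a rotation vector about the world's x, y, z in degrees, then the shift along the world's x, y, z in mm, then the opening, from 0 (shut) to 1 (fully open). In form: [ax, ay, az, tx, ty, tz, gripper, ax, ay, az, tx, ty, tz, gripper, ...]. A call has 1 to 20 rows; each row is the pose to reach, as a shift and turn from the pose commanded when the call began; what a row does not reach only later rows make up. A row lasts 1/10 s, in which the tool goes at most 50 mm and 8.59 degrees, less where a joint would pass 70% of its speed; a pose out of reach is approached as far as the arm can. A call with a gripper value outside its range is refused whole. The fingers move at their own pace and stop on an object; "grip_force" is the grip in N (left out, the last holds). Time passes only in rows, so rows that repeat a pose let the fingers close. It gives the time, the measured TCP pose, the force, the opening and the grip force at its end, in the units of the state.
- manip.get_state(): the state, without advancing time (a new reading comes with each control period).
- imaging.get_image(name): name is "scene" or "top"; returns the picture (480x640x3 uint8, blue, green, red); there is no depth.
- imaging.calibration(name): a dict with "mtx" (3x3 intrinsics, pixels), "dist" ([k1, k2, p1, p2, k3] as OpenCV has them; the pictures are not rectified), "cam_to_world" (4x4, takes a point from camera to world coordinates). Camera axes: x right, y down, z forward; pixel columns grow to the right and rows downward; lengths in m; the calibration is good to about 2 mm. A picture is of the moment at which its call begins. calibration takes no time and is no camera call.
- manip.sign_off(): hands the job in; it is judged then, once.
The state is a dict: "clock": time; "qpos": joint angles; "qd": joint speeds; "effort": joint torques, N m; "position": TCP position; "ee_rot": TCP orientation; "contact_force": force on the tool from outside, world axes, zero at the start; "moment": the same for the moment, N m; "width": finger opening in m; "gripper_force": force on a finger pad.
Only numpy, scipy, OpenCV 4.12 (cv2) and the standard library are available. Lean on these libraries where they do the work, as an engineer would, in place of code of your own. Each camera call takes 0.05 s, during which the arm holds its last target. There are 200 camera calls.

## Working session

There is one attempt and no reset: what is moved stays moved. The work goes in short steps, Python scripts to look and compute and a tool call to move; the robot and the scene stay as the last step left them, time stands still between calls to the robot, and variables do not carry over. Pictures are saved under pics/ and viewed, at most 14 in all, crops included, and the job is handed in when it is done.

Besides the shell and the picture viewer there is one more tool, called as name(argument=value, ...) on one line, values as JSON. jog_arm: Moves the arm, as the interface text tells. Its arguments: {"type":"object","properties":{"deltas":{"type":"array"},"grip_force":{"type":"number"}},"required":["deltas"]}

```bash
mkdir -p pics; cat > h.py <<'E'
import numpy as np, cv2
from rig import manip, imaging
def cal(n):
    c=imaging.calibration(n); return np.array(c["mtx"],float),np.array(c["dist"],float),np.array(c["cam_to_world"],float)
def px2w(n,pts,z):
    K,d,T=cal(n); p=cv2.undistortPoints(np.array(pts,float).reshape(-1,1,2),K,d).reshape(-1,2)
    r=np.c_[p,np.ones(len(p))]@T[:3,:3].T; o=T[:3,3]
    return o+r*((np.broadcast_to(z,len(p))-o[2])/r[:,2])[:,None]
def w2px(n,P):
    K,d,T=cal(n); M=np.linalg.inv(T)
    return cv2.projectPoints(np.array(P,float).reshape(-1,1,3),cv2.Rodrigues(M[:3,:3])[0],M[:3,3],K,d)[0].reshape(-1,2)
def crop(img,x0,y0,x1,y1,f,name):
    cv2.imwrite(name,cv2.resize(img[y0:y1,x0:x1],None,fx=f,fy=f,interpolation=cv2.INTER_CUBIC))
E
python3 - <<'E'
from h import *
for n in("top","scene"):
    cv2.imwrite(f"pics/{n}0.png",imaging.get_image(n)); print(n,cal(n)[2].round(3).tolist(),cal(n)[0][0,0])
s=manip.get_state(); print(s)
E
```

```text
top [[0.023, -0.981, 0.192, 0.317], [-1.0, -0.024, -0.001, 0.052], [0.006, -0.192, -0.981, 1.071], [0.0, 0.0, 0.0, 1.0]] 502.52084618041107
scene [[-0.861, 0.266, -0.433, 0.948], [0.508, 0.446, -0.737, 0.73], [-0.003, -0.855, -0.519, 0.586], [0.0, 0.0, 0.0, 1.0]] 442.2203932056851
{'clock': 0.1, 'qpos': array([-1.46697341e+00,  2.76534135e-01,  1.50601682e+00, -1.19779338e-05,
        1.36068310e+00, -1.20996633e-01]), 'qd': array([-6.82724107e-04, -1.84028386e-05, -4.17220767e-03,  1.30114584e-03,
        1.01309191e-03, -7.73493197e-04]), 'effort': array([ 1.01558358e-03, -4.17699873e+01, -2.46404099e+01, -2.00535028e-04,
        5.80925698e-03, -4.44445931e-06]), 'position': array([ 0.12813042, -0.56007887,  0.24152073]), 'ee_rot': array([-8.20720124e-04,  9.93688196e-01,  1.12174400e-01,  1.19113766e-06]), 'contact_force': array([-0.71571589,  0.05957544,  0.82935942]), 'moment': array([0.04304668, 0.0305161 , 0.04280308]), 'gripper_force': 0.0, 'width': 0.08506033895197776}
```

View pics/top0.png

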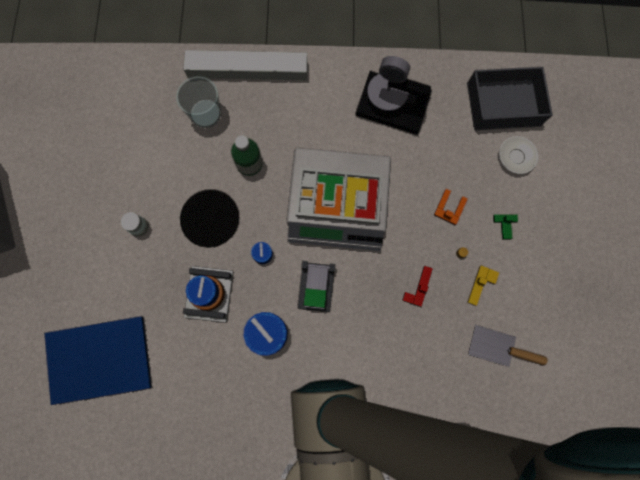

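View pics/scene0.png

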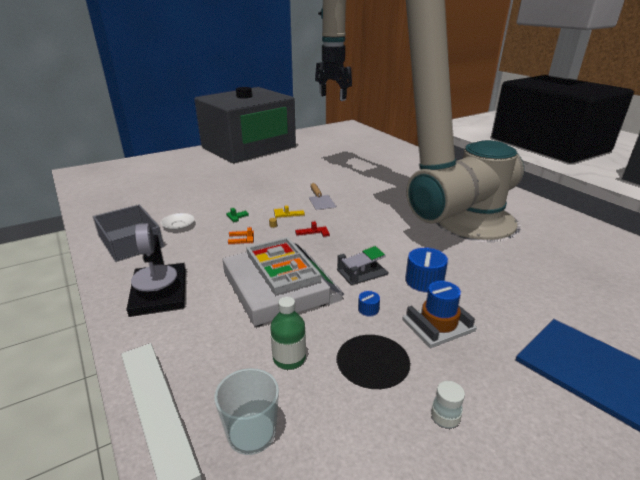

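Top view: the lid look-alikes are the large blue at (265,334), the small blue at (262,252), and the middle-sized one on the clamped jar at (203,291), which is the one I want. A brass decoy lies at (462,253); the real reference is inside the jar. The mat is at (210,218) and the bystanders at (245,155) and (135,224). All four plates are on the bench at right. The paddle pad is at (314,298). Next, close crops.

```bash
python3 - <<'E'
from h import *
im=cv2.imread("pics/top0.png")
f=5
a=cv2.resize(im[140:260,280:400],None,fx=5,fy=5,interpolation=cv2.INTER_CUBIC)
cv2.imwrite("pics/c_tray.png",a)
crop(im,395,180,535,315,5.7 and 5,"pics/c_pl.png" )
b=cv2.resize(im[260,  :].reshape(1,640,3),None,fx=1,fy=1)
crop(im,175,235,335,355,5,"pics/c_jar.png")
E
```

```text
(no output)
```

View pics/c_tray.png

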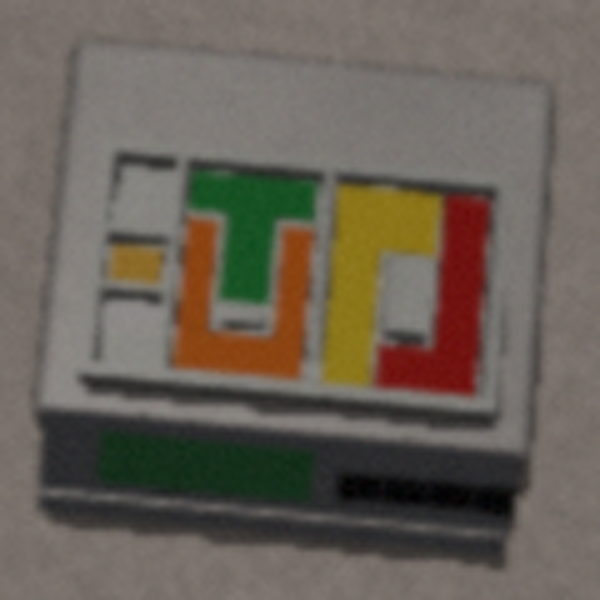

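View pics/c_jar.png

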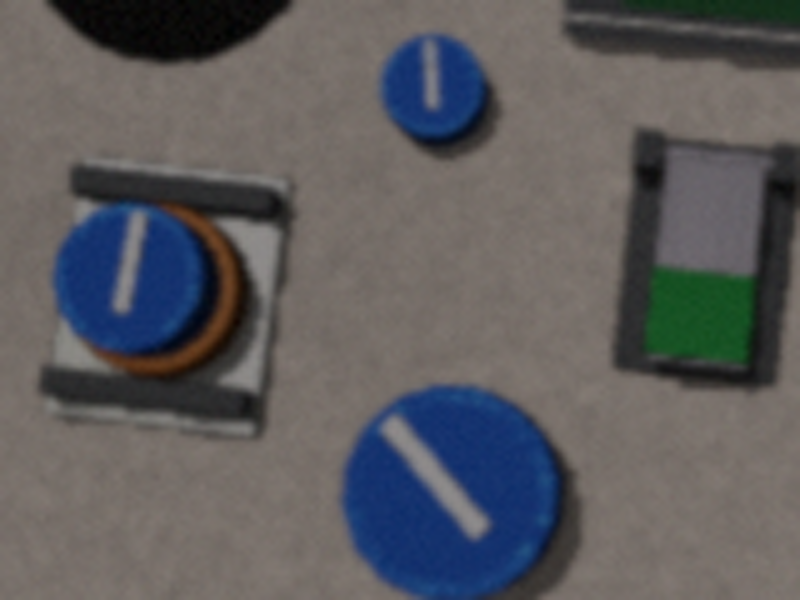

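View pics/c_pl.png

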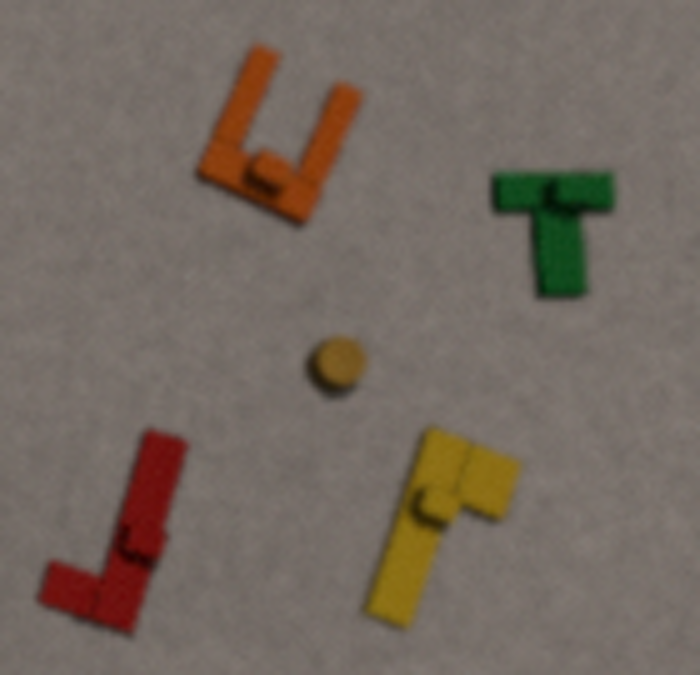

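Tray crop (5x): brass pocket near (135,263), green T at (250,235), orange U at (245,320), yellow and red Ls at right; every piece's x points up the image, away from the display. Jar crop: the lid top is about (130,278), i.e. full-image (201,291), on the amber jar in its clamp, so the choice is confirmed. All four plates are visible, and the round brass stub is a decoy. Next I fit models to the colours.

```bash
cat > fit.py <<'E'
from h import *
from scipy.optimize import minimize
TAB=(-6,6,-8,8,10,30)
B={"ell_red":[(-36,50,-9.5,9.5,0,10),(-36,-17,9.5,32.5,0,10),TAB],
"ell_yellow":[(-51,35,-10,10,0,10),(8,35,-33,-10,0,10),TAB],
"tee":[(-4,13,-26.5,26.5,0,10),(-42,-4,-10.5,10.5,0,10),TAB],
"yoke":[(-9,8.5,-26.5,26.5,0,10),(8.5,56.5,-26.5,-13.5,0,10),(8.5,56.5,13.5,26.5,0,10),TAB],
"reference":[(-7.5,7.5,-10.5,10.5,0,10),(-5,5,-7,7,10,38)]}
HUE={"ell_red":(172,6),"ell_yellow":(22,32),"tee":(50,75),"yoke":(7,14),"blue":(100,125),"reference":(14,24)}
def pts(bx):
    x0,x1,y0,y1,z0,z1=bx
    return np.array([(x,y,z) for x in(x0,x1) for y in(y0,y1) for z in(z0,z1)])/1e3
def cyl(r,z0,z1):
    a=np.linspace(0,2*np.pi,60)
    return np.vstack([np.c_[r*np.cos(a),r*np.sin(a),0*a+z] for z in(z0,z1)])
def hmask(img,key,smin=100,up=4):
    h=cv2.cvtColor(cv2.resize(cv2.GaussianBlur(img,(3,3),0),None,fx=up,fy=up,interpolation=cv2.INTER_CUBIC),cv2.COLOR_BGR2HSV)
    lo,hi=HUE[key]; H=h[...,0]; m=(H>=lo)&(H<=hi) if lo<hi else (H>=lo)|(H<=hi)
    return (m&(h[...,1]>smin)&(h[...,2]>40)).astype(np.uint8)*255
def fit(hulls,masks,x0,z,R=60,yawfix=None):
    """masks: {cam:4x mask}; x0=(x,y,yaw)"""
    up=4
    wins={n:w2px(n,[(x0[0],x0[1],z)])[0] for n in masks}
    def f(p):
        yaw=yawfix if yawfix is not None else p[2]/1000*20
        c,s=np.cos(yaw),np.sin(yaw);E=0
        for n,m in masks.items():
            u,v=np.round(wins[n]*up).astype(int); a=R*up
            u0,v0=max(u-a,0),max(v-a,0); sub=m[v0:v+a,u0:u+a]
            r=np.zeros_like(sub)
            for h in hulls:
                P=np.c_[h[:,0]*c-h[:,1]*s+p[0]/1e3,h[:,0]*s+h[:,1]*c+p[1]/1e3,h[:,2]+z]
                q=(w2px(n,P)+.5)*up-.5-[u0,v0]
                cv2.fillConvexPoly(r,np.round(cv2.convexHull(q.astype(np.float32))*16).astype(np.int32),255,cv2.LINE_8,4)
            E+=np.count_nonzero(r!=sub)/16
        return E
    s=np.array([x0[0]*1e3,x0[1]*1e3,x0[2]*50]); 
    d=np.array([[0,0,0],[4,0,0],[0,4,0],[0,0,8]])
    for k in(1,.4):
        n=3 if yawfix is None else 2
        g=(lambda q:f(np.r_[q,s[2:]][:3])) 
        r=minimize(g,s[:n],method="Nelder-Mead",options=dict(initial_simplex=(s+d*k)[:n+1,:n],xatol=.05,fatol=.3)); s=np.r_[r.x,s[2:]][:3]
    return s[0]/1e3,s[1]/1e3,(s[2]/50 if yawfix is None else yawfix),r.fun
E
cat > m1.py <<'E'
from fit import *
T=cv2.imread("pics/top0.png");S=cv2.imread("pics/scene0.png")
def both(k,**a): return {"top":hmask(T,k,**a),"scene":hmask(S,k,**a)}
def show(n,r): print(n,np.round(np.array(r[:2])*1e3,1),"yaw",round(np.degrees(r[2]),1),"E",round(r[3]))
init={"ell_red":((425,285),-15),"ell_yellow":((479,283),-20),"tee":((506,220),3),"yoke":((448,213),-25)}
for k,(p,y) in init.items():
    x=px2w("top",[p],.005)[0]; M=both(k)
    for cams in(["top"],["scene"],["top","scene"]): show(k+str(cams),fit([pts(b) for b in B[k]],{c:M[c] for c in cams},(x[0],x[1],np.radians(y)),0))
M=both("blue"); x=px2w("top",[(201,291)],.088)[0]
for cams in(["top"],["scene"],["top","scene"]): show("lid"+str(cams),fit([cyl(.029,0,.044)],{c:M[c] for c in cams},(x[0],x[1],0),.044,R=30,yawfix=0))
# homes: marks on the tray floor
def flat(bs): return [pts((*b[:4],0,0)) for b in bs if b!=TAB]
hi={"ell_red":(280+468/5,140+300/5),"ell_yellow":(280+355/5,140+300/5),"tee":(280+250/5,140+205/5),"yoke":(280+240/5,140+355/5)}
for k,p in hi.items():
    x=px2w("top",[p],.062)[0]; M=both(k)
    for cams in(["top"],["scene"],["top","scene"]): show("home "+k+str(cams),fit(flat(B[k]),{c:M[c] for c in cams},(x[0],x[1],-.07),.062,R=45))
x=px2w("top",[(280+135/5,140+263/5)],.062)[0]; M=both("reference")
for cams in(["top"],["scene"]): show("home ref"+str(cams),fit([pts((-7.5,7.5,-10.5,10.5,0,0))],{c:M[c] for c in cams},(x[0],x[1],-.07),.062,R=15,yawfix=-.07))
g=cv2.cvtColor(T,cv2.COLOR_BGR2HSV)
n,l,st,ce=cv2.connectedComponentsWithStats((g[...,2]<30).astype(np.uint8))
for i in range(1,n):
    if st[i,4]>1000 and st[i,0]>150 and st[i,0]<230: print("dark",st[i],ce[i],px2w("top",[ce[i]],.003))
print("pad",px2w("top",[(175+700/5,235+315/5)],.049),"bottle,pot",px2w("top",[(250,166),(139,230)],0))
E
python3 m1.py
```

```text
ell_red['top'] [ 426.6 -176.9] yaw -17.6 E 24
ell_red['scene'] [ 426.4 -178.5] yaw -20.5 E 198
ell_red['top', 'scene'] [ 426.7 -177.1] yaw -17.6 E 228
ell_yellow['top'] [ 445.3 -301.9] yaw -21.2 E 89
ell_yellow['scene'] [ 444.8 -305.4] yaw -23.7 E 181Traceback (most recent call last):
  File "m1.py", line 8, in <module>
    for cams in(["top"],["scene"],["top","scene"]): show(k+str(cams),fit([pts(b) for b in B[k]],{c:M[c] for c in cams},(x[0],x[1],np.radians(y)),0))
                                                                     ~~~^^^^^^^^^^^^^^^^^^^^^^^^^^^^^^^^^^^^^^^^^^^^^^^^^^^^^^^^^^^^^^^^^^^^^^^^^^^
  File "fit.py", line 42, in fit
    r=minimize(g,s[:n],method="Nelder-Mead",options=dict(initial_simplex=(s+d*k)[:n+1,:n],xatol=.05,fatol=.3)); s=np.r_[r.x,s[2:]][:3]
    res = _minimize_neldermead(fun, x0, args, callback, bounds=bounds,
                               **options)
    fxcc = func(xcc)
    fx = function(np.copy(x), *(wrapper_args + args))
  File "fit.py", line 41, in <lambda>
    g=(lambda q:f(np.r_[q,s[2:]][:3]))
                ~^^^^^^^^^^^^^^^^^^^^
  File "fit.py", line 33, in f
    q=(w2px(n,P)+.5)*up-.5-[u0,v0]
       ~~~~^^^^^
  File "h.py", line 10, in w2px
    K,d,T=cal(n); M=np.linalg.inv(T)
          ~~~^^^
  File "h.py", line 4, in cal
    c=imaging.calibration(n); return np.array(c["mtx"],float),np.array(c["dist"],float),np.array(c["cam_to_world"],float)
ValueError: time passes only in moves, steps and waits
```

```bash
sed -i 's/^def cal(n):/from functools import lru_cache\n@lru_cache\ndef cal(n):/' h.py
sed -i 's/,\["top","scene"\])/)/' m1.py
sed -i 's/^T=cv2/import warnings\nT=cv2/' m1.py; time python3 m1.py
```

```text
ell_red['top'] [ 426.6 -176.9] yaw -17.6 E 24
ell_red['scene'] [ 426.4 -178.5] yaw -20.5 E 198
ell_yellow['top'] [ 445.3 -301.9] yaw -21.2 E 89
ell_yellow['scene'] [ 444.8 -305.4] yaw -23.7 E 181
tee['top'] [ 582.4 -365.4] yaw 6.3 E 130
tee['scene'] [ 583.2 -368.2] yaw -10.0 E 211
yoke['top'] [ 588.8 -234.5] yaw -24.7 E 18
yoke['scene'] [ 588.2 -236.3] yaw -23.3 E 216
lid['top'] [407.2 277.7] yaw 0.0 E 175
lid['scene'] [404.8 272.7] yaw 0.0 E 402
home ell_red['top'] [600.3 -63.2] yaw -4.5 E 24
home ell_red['scene'] [598.8 -65.6] yaw -3.9 E 209
home ell_yellow['top'] [618.7 -19.3] yaw -4.0 E 24
home ell_yellow['scene'] [615.2 -31.5] yaw -4.3 E 268
home tee['top'] [643.5  23.3] yaw -3.1 E 60
home tee['scene'] [642.   22.9] yaw -4.5 E 132
home yoke['top'] [579.5  28.5] yaw -4.3 E 37
home yoke['scene'] [577.6  25.5] yaw -3.5 E 142
home ref['top'] [617.1  71.5] yaw -4.0 E 9
home ref['scene'] [615.4  70.5] yaw -4.0 E 48
dark [ 181  190   58   57 2553] [209.18762241 218.03055229] [[0.57085412 0.28483075 0.003     ]]
pad [[0.39862799 0.04940755 0.049     ]] bottle,pot [[0.69345901 0.20179924 0.        ]
 [0.54103732 0.43848412 0.        ]]
real	0m1.071s
user	0m1.737s
sys	0m0.169s
```

```bash
cat > m2.py <<'E'
from fit import *
import sys
HUE.update({"ell_yellow":(18,34),"tee":(45,85),"blue":(95,130)})
def gm(img,k,smin=80,vmin=15,up=4):
    h=cv2.cvtColor(cv2.resize(cv2.GaussianBlur(img,(3,3),0),None,fx=up,fy=up,interpolation=cv2.INTER_CUBIC),cv2.COLOR_BGR2HSV)
    lo,hi=HUE[k];H=h[...,0];m=((H>=lo)&(H<=hi) if lo<hi else (H>=lo)|(H<=hi))&(h[...,1]>smin)&(h[...,2]>vmin)
    m=m.astype(np.uint8)*255
    c,_=cv2.findContours(cv2.morphologyEx(m,cv2.MORPH_OPEN,np.ones((5,5))),cv2.RETR_EXTERNAL if k=="blue" else cv2.RETR_CCOMP,cv2.CHAIN_APPROX_NONE)
    if k=="blue": m[:]=0; cv2.drawContours(m,c,-1,255,-1)
    return m
def show(n,r): print(n,np.round(np.array(r[:2])*1e3,1),"yaw",round(np.degrees(r[2]),1),"E",round(r[3]))
if __name__=="__main__":
    I={"top":cv2.imread("pics/top0.png"),"scene":cv2.imread("pics/scene0.png")}
    for sm in(80,120):
      for c in I:
        for k,x in {"tee":(.583,-.366,0),"ell_yellow":(.445,-.303,-.37)}.items():
            show(f"{k} {c} {sm}",fit([pts(b) for b in B[k]],{c:gm(I[c],k,sm)},x,0,R=32))
        show(f"lid {c} {sm}",fit([cyl(.029,0,.044)],{c:gm(I[c],"blue",sm)},(.407,.277,0),.044,R=24,yawfix=0))
        show(f"pad {c} {sm}",fit([pts((-18,18,-21,21,0,0))],{c:gm(I[c],"tee",sm)},(.398,.049,-.07),.049,R=17,yawfix=-.07))
E
python3 m2.py
```

```text
tee top 80 [ 582.6 -365.3] yaw 5.3 E 84
ell_yellow top 80 [ 445.  -302.1] yaw -20.3 E 93
lid top 80 [407.2 277.7] yaw 0.0 E 55
pad top 80 [399.3  49.6] yaw -4.0 E 35
tee scene 80 [ 582.4 -368.5] yaw -6.8 E 49
ell_yellow scene 80 [ 445.3 -302.7] yaw -20.0 E 77
lid scene 80 [405.1 273.3] yaw 0.0 E 101
pad scene 80 [402.2  52.7] yaw -4.0 E 20
tee top 120 [ 582.1 -365.1] yaw 8.9 E 125
ell_yellow top 120 [ 444.8 -302.1] yaw -21.3 E 123
lid top 120 [407.1 276.8] yaw 0.0 E 177
pad top 120 [399.6  49.7] yaw -4.0 E 42
tee scene 120 [ 584.1 -366.2] yaw -11.6 E 68
ell_yellow scene 120 [ 446.1 -302.7] yaw -24.8 E 89
lid scene 120 [404.9 272.3] yaw 0.0 E 110
pad scene 120 [402.1  52.7] yaw -4.0 E 14
```

jog_arm(deltas=[0,0,-45,278,836,0,1,0,0,-45,278,836,0,1,0,0,-45,278,836,0,1,0,0,-45,278,836,0,1,0,0,-45,278,836,0,1,0,0,-45,278,836,0,1,0,0,-45,278,836,0,1,0,0,-45,278,836,0,1,0,0,-45,278,836,0,1,0,0,-45,278,836,0,1,0,0,-45,278,836,0,1,0,0,-45,278,836,0,1,0,0,-45,278,836,0,1,0,0,-45,278,836,0,1,0,0,-45,278,836,0,1,0,0,-45,278,836,0,1,0,0,-45,278,836,0,1,0,0,-45,278,836,0,1,0,0,-45,278,836,0,1,0,0,-45,278,836,0,1], grip_force=20)

```text
clock: 2.1
position: [0.4056, 0.2756, 0.2415]
ee_rot: [0.001, 0.961, -0.276, -0.001]
contact_force: [-0.0, -0.2, 0.7]
width: 0.0856
gripper_force: 0.0
```

jog_arm(deltas=[0,0,0,0,0,-50,1,0,0,0,0,0,-100,1,0,0,0,0,0,-140,1,0,0,0,0,0,-165,1,0,0,0,0,0,-178,1,0,0,0,0,0,-178,1,0,0,0,0,0,-178,0.5,0,0,0,0,0,-178,0.5,0,0,0,0,0,-178,0.5,0,0,0,0,0,-178,0.5,0,0,0,0,0,-178,0.5,0,0,0,0,0,-178,0.5])

```text
clock: 3.3
position: [0.4062, 0.2745, 0.0657]
ee_rot: [0.001, 0.961, -0.276, 0.001]
contact_force: [-2.1, -5.3, 7.2]
width: 0.0577
gripper_force: 22.4
```

```bash
python3 - <<'E'
from h import *
s=manip.get_state(); print(s["position"],s["qpos"],s["contact_force"],s["moment"],s["width"],s["gripper_force"])
E
```

```text
[0.40623608 0.27445374 0.06572478] [ 4.53433093e-01  3.22049529e-01  1.93970089e+00 -2.32651802e-03
  8.79619509e-01  2.58550576e+00] [-2.10198665 -5.26382702  7.18251971] [-0.79453906  0.22584256 -0.06698896] 0.057703162451699805 22.408350598079778
```

jog_arm(deltas=[0,0,8.5,-1,-2,2,0.4,0,0,17,-1,-2,2.2,0.4,0,0,25.5,-1,-2,2.4,0.4,0,0,34,-1,-2,2.5,0.4,0,0,42.5,-1,-2,2.7,0.4,0,0,51,-1,-2,2.8,0.4,0,0,59.5,-1,-2,3,0.4,0,0,68,-1,-2,3.1,0.4,0,0,76.5,-1,-2,3.3,0.4,0,0,85,-1,-2,3.4,0.4])

```text
clock: 4.3
position: [0.4062, 0.2747, 0.0681]
ee_rot: [-0.001, 0.894, 0.447, 0.002]
contact_force: [0.7, 3.3, -7.1]
width: 0.0574
gripper_force: 26.4
```

```bash
python3 - <<'E'
from h import *
s=manip.get_state(); print(s["position"],s["qpos"],s["contact_force"],s["moment"],s["width"],s["gripper_force"])
im=imaging.get_image("top"); im2=imaging.get_image("scene")
a=cv2.resize(im[245:335,160:250],(400,400),interpolation=cv2.INTER_CUBIC); b=cv2.resize(im2[240:360,390:510],(400,400),interpolation=cv2.INTER_CUBIC)
cv2.imwrite("pics/g1.png",np.hstack([a,b]))
E
```

```text
[0.40622993 0.2746932  0.06809678] [4.51522470e-01 3.17257781e-01 1.93953648e+00 1.87690028e-03
 8.80971187e-01 1.09340859e+00] [ 0.68405424  3.31487938 -7.14013997] [ 0.57856998 -0.20034176 -0.14290956] 0.057350587860451614 26.432578902412587
```

View pics/g1.png

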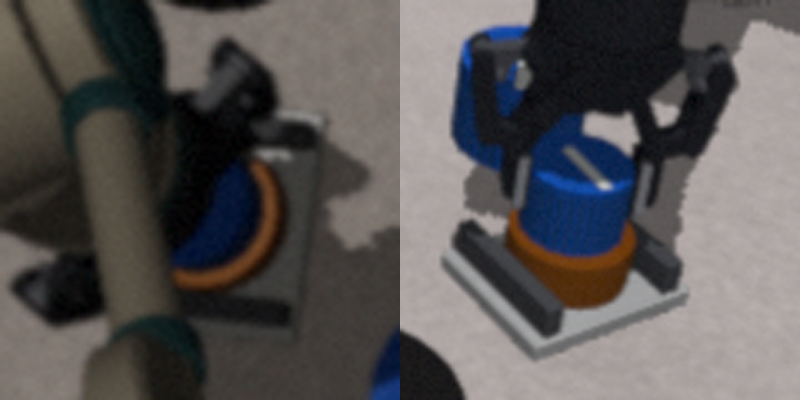

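Top is occluded; the scene crop shows both fingers astride the lid (stripe at about (590,165)) and the lid turning with them. I carry on.

jog_arm(deltas=[0,0,8.5,0,1,-0.4,0.4,0,0,17,0,1,-0.3,0.4,0,0,25.5,0,1,-0.1,0.4,0,0,34,0,1,0,0.4,0,0,42.5,0,1,0.1,0.4,0,0,51,0,1,0.3,0.4,0,0,59.5,0,1,0.4,0.4,0,0,68,0,1,0.6,0.4,0,0,76.5,0,1,0.7,0.4,0,0,85,0,1,0.9,0.4,0,0,93.5,0,1,1,0.4,0,0,102,0,1,1.2,0.4,0,0,110.5,0,1,1.3,0.4,0,0,119,0,1,1.5,0.4,0,0,127.5,0,1,1.6,0.4,0,0,136,0,1,1.8,0.4,0,0,144.5,0,1,1.9,0.4,0,0,153,0,1,2.1,0.4,0,0,161.5,0,1,2.2,0.4,0,0,170,0,1,2.3,0.4])

```text
clock: 6.4
position: [0.4039, 0.2739, 0.0703]
ee_rot: [-0.001, -0.367, 0.93, -0.0]
contact_force: [-1.5, -1.9, -0.4]
width: 0.0578
gripper_force: 27.1
```

jog_arm(deltas=[0,0,8.5,0,0,0.1,0.4,0,0,17,0,0,0.3,0.4,0,0,25.5,0,0,0.5,0.4,0,0,34,0,0,0.6,0.4,0,0,34,0,0,0.6,1,0,0,34,0,0,0.6,1,0,0,34,0,0,0.6,1,0,0,34,0,0,0.6,1,0,0,34,0,0,0.6,1])

```text
clock: 7.3
position: [0.4053, 0.2745, 0.0707]
ee_rot: [0.0, -0.621, 0.784, 0.0]
contact_force: [0.1, 1.0, 0.8]
width: 0.0856
gripper_force: 0.0
```

```bash
python3 - <<'E'
from h import *
s=manip.get_state(); print(s["position"],s["qpos"],s["ee_rot"],s["contact_force"],s["moment"],s["width"],s["gripper_force"])
E
```

```text
[0.40526792 0.27449372 0.07071367] [ 4.53005677e-01  3.14301174e-01  1.93542090e+00  1.21690790e-04
  8.91689475e-01 -2.45856376e+00] [ 9.86348000e-05 -6.21258984e-01  7.83605299e-01  2.67049636e-05] [0.07826006 0.98689331 0.81314415] [-0.01085429 -0.02320626 -0.06072919] 0.08558030614408076 0.0
```

jog_arm(deltas=[0,0,-170,0,0,0,1,0,0,-170,0,0,0,1,0,0,-170,0,0,0,1,0,0,-170,0,0,0,1,0,0,-170,0,0,0,1,0,0,-170,0,0,0,1,0,0,-170,0,0,0,1,0,0,-170,0,0,0,1,0,0,-170,0,0,0,1,0,0,-170,0,0,0,1,0,0,-170,0,0,0,1,0,0,-170,0,0,0,1,0,0,-170,0,0,0,1,0,0,-170,0,0,0,1,0,0,-170,0,0,0,1,0,0,-170,0,0,0,1,0,0,-170,0,0,0,1,0,0,-170,0,0,0,1,0,0,-170,0,0,0,1,0,0,-170,0,0,0,1])

```text
clock: 9.3
position: [0.4052, 0.2745, 0.0706]
ee_rot: [0.0, 0.728, 0.685, 0.0]
contact_force: [-0.3, -0.1, -0.3]
width: 0.0851
gripper_force: 0.0
```

jog_arm(deltas=[0,0,-118,0,0,0,1,0,0,-118,0,0,0,1,0,0,-118,0,0,0,1,0,0,-118,0,0,0,1,0,0,-118,0,0,0,1,0,0,-118,0,0,0,1,0,0,-118,0,0,0,1,0,0,-118,0,0,0,1,0,0,-118,0,0,0,1,0,0,-118,0,0,0,1,0,0,-118,0,0,0,1,0,0,-118,0,0,0,1,0,0,-118,0,0,0,1,0,0,-118,0,0,0,1,0,0,-118,0,0,0,0.4,0,0,-118,0,0,1,0.4,0,0,-118,0,0,2,0.4,0,0,-118,0,0,2,0.4,0,0,-118,0,0,2,0.4,0,0,-118,0,0,2,0.4])

```text
clock: 11.3
position: [0.4051, 0.2744, 0.0726]
ee_rot: [0.0, 0.963, -0.268, -0.0]
contact_force: [1.0, -1.0, -0.1]
width: 0.0577
gripper_force: 24.5
```

```bash
python3 - <<'E'
from h import *
s=manip.get_state(); print(s["position"],s["qpos"],s["ee_rot"],s["contact_force"],s["moment"],s["width"],s["gripper_force"])
E
```

```text
[0.40510255 0.27441118 0.072591  ] [ 4.53090569e-01  3.11757402e-01  1.93320077e+00 -3.43060360e-05
  8.96836184e-01  2.56676663e+00] [ 7.68770406e-05  9.63388706e-01 -2.68108545e-01 -6.66353134e-05] [ 0.99301492 -0.9792112  -0.11418879] [-0.00049285 -0.0164652   0.04753555] 0.05769915410208038 24.52551425434649
```

jog_arm(deltas=[0,0,8.5,0,0,0.1,0.4,0,0,17,0,0,0.3,0.4,0,0,25.5,0,0,0.4,0.4,0,0,34,0,0,0.6,0.4,0,0,42.5,0,0,0.7,0.4,0,0,51,0,0,0.9,0.4,0,0,59.5,0,0,1,0.4,0,0,68,0,0,1.1,0.4,0,0,76.5,0,0,1.3,0.4,0,0,85,0,0,1.4,0.4,0,0,93.5,0,0,1.6,0.4,0,0,102,0,0,1.7,0.4,0,0,110.5,0,0,1.8,0.4,0,0,119,0,0,2,0.4,0,0,127.5,0,0,2.1,0.4,0,0,136,0,0,2.3,0.4,0,0,144.5,0,0,2.4,0.4,0,0,153,0,0,2.6,0.4,0,0,161.5,0,0,2.7,0.4,0,0,170,0,0,2.8,0.4])

```text
clock: 13.3
position: [0.405, 0.2746, 0.0754]
ee_rot: [-0.0, 0.348, 0.937, 0.0]
contact_force: [-0.5, 0.4, -0.8]
width: 0.0578
gripper_force: 24.6
```

jog_arm(deltas=[0,0,8.5,0,0,0.1,0.4,0,0,17,0,0,0.3,0.4,0,0,25.5,0,0,0.4,0.4,0,0,34,0,0,0.6,0.4,0,0,42.5,0,0,0.7,0.4,0,0,51,0,0,0.9,0.4,0,0,59.5,0,0,1,0.4,0,0,68,0,0,1.1,0.4,0,0,76.5,0,0,1.3,0.4,0,0,85,0,0,1.4,0.4,0,0,93.5,0,0,1.6,0.4,0,0,102,0,0,1.7,0.4,0,0,110.5,0,0,1.8,0.4,0,0,118,0,0,2,0.4,0,0,118,0,0,2,0.4])

```text
clock: 14.8
position: [0.405, 0.2743, 0.0774]
ee_rot: [-0.0, -0.622, 0.783, 0.0]
contact_force: [0.0, 0.3, -0.9]
width: 0.0573
gripper_force: 24.6
```

jog_arm(deltas=[0,0,0,0,0,0,1,0,0,0,0,0,0,1,0,0,0,0,0,0,1,0,0,0,0,0,0,1,0,0,-120,0,0,0,1,0,0,-120,0,0,0,1,0,0,-120,0,0,0,1,0,0,-120,0,0,0,1,0,0,-120,0,0,0,1,0,0,-120,0,0,0,1,0,0,-120,0,0,0,1,0,0,-120,0,0,0,1,0,0,-120,0,0,0,1,0,0,-120,0,0,0,1,0,0,-120,0,0,0,1,0,0,-120,0,0,0,1,0,0,-120,0,0,0,1,0,0,-120,0,0,0,1,0,0,-120,0,0,0,1,0,0,-120,0,0,0,1])

```text
clock: 16.8
position: [0.4052, 0.2744, 0.0774]
ee_rot: [0.0, 0.366, 0.931, 0.0]
contact_force: [0.4, 0.9, -0.0]
width: 0.0853
gripper_force: 0.0
```

jog_arm(deltas=[0,0,-168,0,0,0,1,0,0,-168,0,0,0,1,0,0,-168,0,0,0,1,0,0,-168,0,0,0,1,0,0,-168,0,0,0,1,0,0,-168,0,0,0,1,0,0,-168,0,0,0,1,0,0,-168,0,0,0,1,0,0,-168,0,0,0,1,0,0,-168,0,0,0,1,0,0,-168,0,0,0,1,0,0,-168,0,0,0,1,0,0,-168,0,0,0,1,0,0,-168,0,0,0,1,0,0,-168,0,0,0,1,0,0,-168,0,0,0,1,0,0,-168,0,0,0,1,0,0,-168,0,0,0,1,0,0,-168,0,0,0,1,0,0,-168,0,0,0,1])

```text
clock: 18.8
position: [0.4052, 0.2745, 0.0774]
ee_rot: [0.0, 0.963, -0.269, -0.0]
contact_force: [0.3, 0.3, -0.1]
width: 0.0852
gripper_force: 0.0
```

jog_arm(deltas=[0,0,0,0,0,0,0.4,0,0,0,0,0,1,0.4,0,0,0,0,0,2,0.4,0,0,0,0,0,2,0.4,0,0,0,0,0,2,0.4,0,0,0,0,0,2,0.4])

```text
clock: 19.4
position: [0.4051, 0.2744, 0.0794]
ee_rot: [0.0, 0.963, -0.268, -0.0]
contact_force: [1.0, 0.5, 0.1]
width: 0.058
gripper_force: 21.6
```

```bash
python3 - <<'E'
from h import *
s=manip.get_state(); print(s["position"],s["qpos"],s["ee_rot"],s["contact_force"],s["moment"],s["width"],s["gripper_force"])
E
```

```text
[0.40510873 0.27438495 0.07937627] [ 4.53064634e-01  3.02883697e-01  1.92474149e+00 -8.28861953e-05
  9.14202889e-01  2.56670715e+00] [ 1.02593329e-04  9.63397113e-01 -2.68078323e-01 -6.63940336e-05] [1.00984639 0.54270969 0.06770158] [-0.00124304  0.06621249 -0.02499061] 0.05800511174011408 21.57924994826317
```

jog_arm(deltas=[0,0,8.5,0,0,0.1,0.4,0,0,17,0,0,0.3,0.4,0,0,25.5,0,0,0.4,0.4,0,0,34,0,0,0.6,0.4,0,0,42.5,0,0,0.7,0.4,0,0,51,0,0,0.9,0.4,0,0,59.5,0,0,1,0.4,0,0,68,0,0,1.1,0.4,0,0,76.5,0,0,1.3,0.4,0,0,85,0,0,1.4,0.4,0,0,93.5,0,0,1.6,0.4,0,0,102,0,0,1.7,0.4,0,0,110.5,0,0,1.8,0.4,0,0,119,0,0,2,0.4,0,0,127.5,0,0,2.1,0.4,0,0,136,0,0,2.3,0.4,0,0,144.5,0,0,2.4,0.4,0,0,153,0,0,2.6,0.4,0,0,161.5,0,0,2.7,0.4,0,0,170,0,0,2.8,0.4])

```text
clock: 21.4
position: [0.4051, 0.2744, 0.0821]
ee_rot: [-0.0, 0.348, 0.937, -0.0]
contact_force: [-0.1, -0.2, 0.2]
width: 0.0581
gripper_force: 21.6
```

jog_arm(deltas=[0,0,8.5,0,0,0.1,0.4,0,0,17,0,0,0.3,0.4,0,0,25.5,0,0,0.4,0.4,0,0,34,0,0,0.6,0.4,0,0,42.5,0,0,0.7,0.4,0,0,51,0,0,0.9,0.4,0,0,59.5,0,0,1,0.4,0,0,68,0,0,1.1,0.4,0,0,76.5,0,0,1.3,0.4,0,0,85,0,0,1.4,0.4,0,0,93.5,0,0,1.6,0.4,0,0,102,0,0,1.7,0.4,0,0,110.5,0,0,1.8,0.4,0,0,118,0,0,2,0.4,0,0,118,0,0,4,0.4,0,0,118,0,0,5,0.4])

```text
clock: 23.0
position: [0.4052, 0.2745, 0.0874]
ee_rot: [0.0, -0.621, 0.784, 0.0]
contact_force: [-0.3, 0.2, -0.5]
width: 0.058
gripper_force: 21.6
```

```bash
python3 - <<'E'
from h import *
s=manip.get_state(); print(s["position"],s["qpos"],s["ee_rot"],s["contact_force"],s["moment"],s["width"],s["gripper_force"])
E
```

```text
[0.40523157 0.2744695  0.08738922] [ 4.53011025e-01  2.92683417e-01  1.91449322e+00  8.79945203e-05
  9.34338603e-01 -2.45707181e+00] [ 4.54093833e-05 -6.20685819e-01  7.84059380e-01  2.62367402e-05] [-0.29945803  0.20199305 -0.47548392] [0.00847515 0.03384087 0.03133552] 0.05803667587932195 21.586482734419405
```

jog_arm(deltas=[0,0,0,0,0,15,0.4,0,0,0,0,0,35,0.4,0,0,0,0,0,55,0.4,0,0,0,0,0,65,0.4,0,0,-90,20,1,65,0.4,0,0,-90,50,2,65,0.4,0,0,-90,80,4,65,0.4,0,0,-90,110,6,65,0.4,0,0,-90,140,8,65,0.4,0,0,-90,164,8,65,0.4,0,0,-90,164,8,65,0.4,0,0,-90,164,8,40,0.4,0,0,-90,164,8,15,0.4,0,0,-90,164,8,-10,0.4,0,0,-90,164,8,-30,0.4,0,0,-90,164,8,-45,0.4,0,0,-90,164,8,-53,0.4,0,0,-90,164,8,-55,0.4])

```text
clock: 24.8
position: [0.5685, 0.2822, 0.031]
ee_rot: [-0.001, 0.115, 0.993, -0.0]
contact_force: [-0.6, 0.3, -0.4]
width: 0.058
gripper_force: 21.7
```

```bash
python3 - <<'E'
from h import *
s=manip.get_state(); print(s["position"],s["qpos"],s["contact_force"],s["moment"],s["width"],s["gripper_force"])
im=imaging.get_image("top"); im2=imaging.get_image("scene")
a=cv2.resize(im[245:335,160:250],(400,400),interpolation=cv2.INTER_CUBIC); b=cv2.resize(im2[270:430,310:470],(400,400),interpolation=cv2.INTER_CUBIC)
cv2.imwrite("pics/g2.png",np.hstack([a,b]))
E
```

```text
[0.56845283 0.28216639 0.0309793 ] [ 3.51134860e-01  5.38712973e-01  1.64885344e+00  7.73234935e-05
  9.56319552e-01 -9.90150832e-01] [-0.62364275  0.29529794 -0.4358704 ] [ 0.00987224 -0.04286884 -0.0043864 ] 0.05799497206197321 21.72631321940571
```

View pics/g2.png

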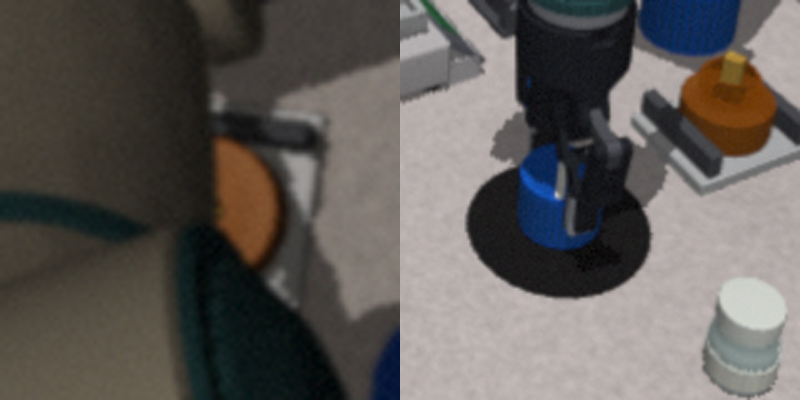

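The scene crop shows the lid upright just above the centre of the mat (bottom at (560,240)) and the reference stem standing in the jar at (735,70).

jog_arm(deltas=[0,0,0,0,0,-1,0.4,0,0,0,0,0,-2,0.4,0,0,0,0,0,-3,0.4,0,0,0,0,0,-3,0.4])

```text
clock: 25.3
position: [0.5692, 0.2824, 0.0295]
ee_rot: [0.0, 0.114, 0.993, 0.0]
contact_force: [0.3, 0.5, -0.6]
width: 0.0577
gripper_force: 21.7
```

jog_arm(deltas=[0,0,0,0,0,-0.7,0.4,0,0,0,0,0,-1.4,0.4,0,0,0,0,0,-2,0.4,0,0,0,0,0,-2,0.4])

```text
clock: 25.7
position: [0.5693, 0.2825, 0.0288]
ee_rot: [0.0, 0.114, 0.993, 0.0]
contact_force: [-3.2, -0.3, 8.7]
width: 0.0578
gripper_force: 22.4
```

jog_arm(deltas=[0,0,0,0,0,0.5,0.6,0,0,0,0,0,0.5,0.9,0,0,0,0,0,0.5,0.9,0,0,0,0,0,0.5,0.9,0,0,0,0,0,30,0.9,0,0,0,0,0,80,0.9,0,0,0,0,0,130,0.9,0,0,0,0,0,180,0.9,0,0,90,-119,-282,200,0.5,0,0,90,-119,-282,200,0.5,0,0,90,-119,-282,200,0.5,0,0,90,-119,-282,200,0.5,0,0,90,-119,-282,200,0.5,0,0,90,-119,-282,200,0.5,0,0,90,-119,-282,200,0.5,0,0,90,-119,-282,200,0.5,0,0,90,-119,-282,200,0.5,0,0,90,-119,-282,200,0.5,0,0,90,-119,-282,200,0.5,0,0,90,-119,-282,200,0.5])

```text
clock: 27.7
position: [0.4428, 0.074, 0.2177]
ee_rot: [-0.023, -0.586, 0.808, -0.043]
contact_force: [-0.4, 0.1, 0.0]
width: 0.0429
gripper_force: 0.0
```

```bash
python3 - <<'E'
from m2 import *
s=manip.get_state(); print(s["position"],s["qpos"],s["ee_rot"],s["width"])
I={n:imaging.get_image(n) for n in("top","scene")}
for n in I: cv2.imwrite(f"pics/{n}1.png",I[n]); show("lid "+n,fit([cyl(.029,0,.044)],{n:gm(I[n],"blue",80)},(.569,.282,0),.003,R=24,yawfix=0))
a=cv2.resize(I["top"][255:325,165:245],(456,399),interpolation=cv2.INTER_CUBIC)
b=cv2.resize(I["scene"][260:330,400:480],(456,399),interpolation=cv2.INTER_CUBIC)
cv2.imwrite("pics/ref.png",np.hstack([a,b])[:, :800] if 0 else cv2.resize(np.hstack([a,b]),(800,350)))
E
```

```text
[0.44276889 0.0740323  0.21769846] [ 0.0882893   0.10638551  1.79403511 -0.104051    1.23765388 -2.70374413] [-0.02300985 -0.58645925  0.80848284 -0.04349246] 0.04285793583455703
lid top [547.4 377.5] yaw 0.0 E 80
lid scene [572.5 285.3] yaw 0.0 E 67
```

View pics/ref.png

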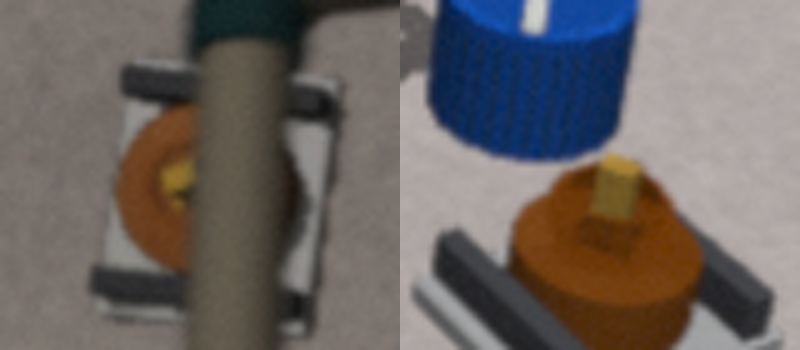

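View pics/top1.png

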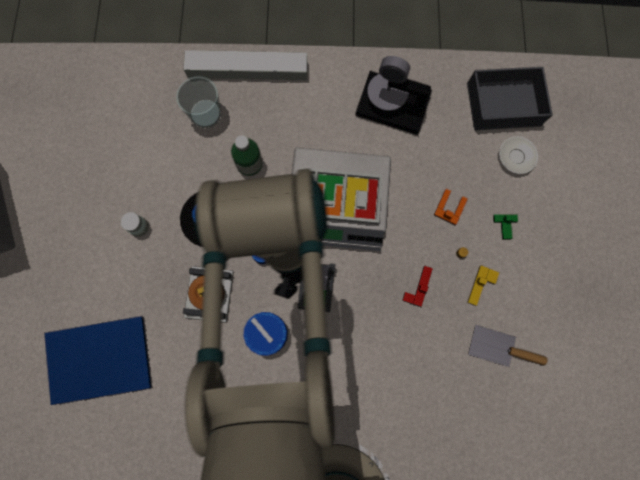

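Top is blocked by the arm (the last joint ran to its stop, because I turned it the wrong way). I back off with the other turn to clear the view.

jog_arm(deltas=[0,0,-90,-20,-200,10,0.5,0,0,-90,-20,-200,10,0.5,0,0,-90,-20,-200,10,0.5,0,0,-90,-20,-200,10,0.5,0,0,-90,-20,-200,10,0.5,0,0,-90,-20,-200,10,0.5,0,0,-90,-20,-200,10,0.5,0,0,-90,-20,-200,10,0.5,0,0,-90,-20,-200,10,0.5,0,0,-90,-20,-200,10,0.5,0,0,-90,-20,-200,10,0.5,0,0,-90,-20,-200,10,0.5])

```text
clock: 29.0
position: [0.4233, -0.1283, 0.2282]
ee_rot: [-0.047, 0.159, 0.986, -0.015]
contact_force: [-0.2, -0.1, -0.4]
width: 0.0426
gripper_force: 0.0
```

```bash
python3 - <<'E'
from m2 import *
s=manip.get_state(); print(s["position"],s["qpos"],s["ee_rot"],s["width"])
I={n:imaging.get_image(n) for n in("top","scene")}
for n in I: cv2.imwrite(f"pics/{n}2.png",I[n]); show("lid "+n,fit([cyl(.029,0,.044)],{n:gm(I[n],"blue",80)},(.569,.282,0),.003,R=24,yawfix=0))
a=cv2.resize(I["top"][270:314,180:230],(400,352),interpolation=cv2.INTER_CUBIC)
b=cv2.resize(I["scene"][280:324,415:465],(400,352),interpolation=cv2.INTER_CUBIC)
cv2.imwrite("pics/ref2.png",np.hstack([a,b]))
E
```

```text
[ 0.42330171 -0.12831673  0.22818034] [-0.40979933  0.13348417  1.73415    -0.05339048  1.35775986 -1.6466244 ] [-0.04685543  0.15936792  0.98599256 -0.01500382] 0.04256129855847081
lid top [572.3 285.6] yaw 0.0 E 114
lid scene [572.5 285.3] yaw 0.0 E 68
```

View pics/ref2.png

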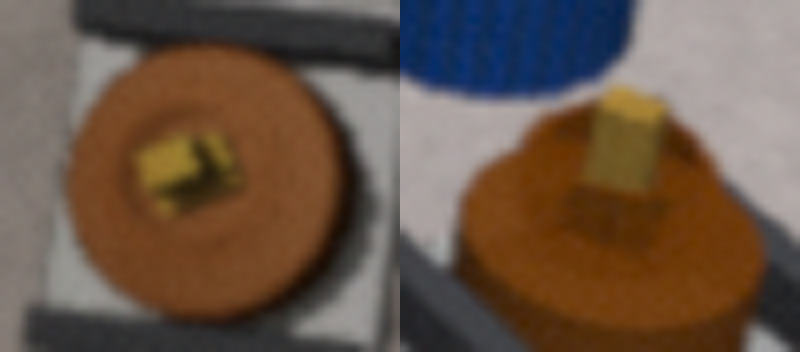

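```bash
python3 - <<'E'
from m2 import *
from scipy.spatial.transform import Rotation as R
I={n:cv2.imread(f"pics/{n}2.png") for n in("top","scene")}
for p in((165,165),(155,160),(220,155),(205,155),(190,195),(100,120)): print(p,cv2.cvtColor(cv2.GaussianBlur(I["top"],(3,3),0),cv2.COLOR_BGR2HSV)[270+p[1]//8,180+p[0]//8])
HUE["reference"]=(16,34)
for sm in(60,):
  for y in(-10,17,40):
    for n in I: show(f"{n} {y}",fit([pts(b) for b in B["reference"]][0 if n=="top" else 1:],{n:gm(I[n],"reference",sm,15)},(.405,.2745,np.radians(y)),.044,R=10))
q=manip.get_state()["ee_rot"]; r=R.from_quat(q[[1,2,3,0]]); z=r.apply([0,0,1]); print(z)
c=np.cross(z,[0,0,-1]); print("tilt fix deg",np.degrees(c)); r2=R.from_rotvec(c)*r; x=r2.apply([1,0,0]); print("yaw",np.degrees(np.arctan2(x[1],x[0])))
E
```

```text
(165, 165) [ 21 178 152]
(155, 160) [ 20 177 150]
(220, 155) [ 20 179 107]
(205, 155) [ 21 181  76]
(190, 195) [ 18 183  57]
(100, 120) [ 12 166 118]
top -10 [407.1 276.7] yaw 23.0 E 5
scene -10 [403.  272.1] yaw 16.2 E 3
top 17 [407.1 276.7] yaw 22.7 E 6
scene 17 [402.9 272. ] yaw 14.9 E 4
top 40 [407.2 276.6] yaw 22.5 E 6
scene 40 [403.3 272.1] yaw 62.3 E 5
[-0.09716865 -0.01459184 -0.99516096]
tilt fix deg [ 0.83605093 -5.56735377  0.        ]
yaw 161.75370070952317
```

jog_arm(deltas=[0.84,-5.57,0,-18,403,0,0.4,0.84,-5.57,0,-18,403,0,0.4,0.84,-5.57,0,-18,403,0,0.4,0.84,-5.57,0,-18,403,0,0.4,0.84,-5.57,0,-18,403,0,0.4,0.84,-5.57,0,-18,403,0,0.4,0.84,-5.57,0,-18,403,0,0.4,0.84,-5.57,0,-18,403,0,0.4,0.84,-5.57,0,-18,403,0,0.4,0.84,-5.57,0,-18,403,0,0.4])

```text
clock: 30.1
position: [0.4049, 0.2767, 0.228]
ee_rot: [-0.0, 0.157, 0.988, -0.0]
contact_force: [0.2, -0.4, -1.6]
width: 0.0338
gripper_force: 0.0
```

jog_arm(deltas=[0,0,-51.3,0,0,-20,0.4,0,0,-51.3,0,0,-40,0.4,0,0,-51.3,0,0,-60,0.4,0,0,-51.3,0,0,-60,0.4,0,0,-51.3,0,0,-60,0.4,0,0,-51.3,0,0,-60,0.4,0,0,-51.3,0,0,-60,0.4])

```text
clock: 30.8
position: [0.4056, 0.2738, 0.1683]
ee_rot: [0.0, 0.571, 0.821, -0.0]
contact_force: [-0.0, 0.6, -0.0]
width: 0.0342
gripper_force: 0.0
```

```bash
cat >> h.py <<'E'
def st():
    from scipy.spatial.transform import Rotation as R
    s=manip.get_state(); q=s["ee_rot"]; r=R.from_quat(np.r_[q[1:],q[0]]); z=r.apply([0,0,1]);x=r.apply([1,0,0])
    print("t",s["clock"],"pos",(s["position"]*1e3).round(1),"yaw",np.degrees(np.arctan2(x[1],x[0])).round(1),"tiltfix",np.degrees(np.cross(z,[0,0,-1])).round(2),"q1,q6",np.degrees(s["qpos"][[0,5]]).round(0),"F",np.round(s["contact_force"],1),"w",round(s["width"]*1e3,1),"g",round(s["gripper_force"],1))
    return s
E
python3 -c "from h import *; st()"
```

```text
t 30.8 pos [405.6 273.8 168.3] yaw 110.3 tiltfix [0.05 0.01 0.  ] q1,q6 [26.  6.] F [-0.   0.6 -0. ] w 34.2 g 0.0
```

jog_arm(deltas=[0,0,0,0,0,-40,0.4,0,0,0,0,0,-70,0.4,0,0,0,0,0,-80,0.4,0,0,0,0,0,-86,0.4,0,0,0,0,0,-86,0.2,0,0,0,0,0,-86,0,0,0,0,0,0,-86,0,0,0,0,0,0,-86,0,0,0,0,0,0,-86,0], grip_force=30)

```text
clock: 31.7
position: [0.4059, 0.2761, 0.0831]
ee_rot: [0.001, 0.57, 0.821, 0.001]
contact_force: [0.0, -0.5, 3.3]
width: 0.0087
gripper_force: 32.8
```

```bash
python3 -c "from h import *; st()"
```

```text
t 31.7 pos [405.9 276.1  83.1] yaw 110.5 tiltfix [-0.06  0.12  0.  ] q1,q6 [26.  6.] F [ 0.  -0.5  3.3] w 8.7 g 32.8
```

jog_arm(deltas=[0,0,0,0,0,3,0,0,0,0,0,0,10,0,0,0,0,0,0,25,0,0,0,0,0,0,45,0,0,0,0,0,0,65,0,0,0,0,0,0,85,0,0,0,0,0,0,85,0])

```text
clock: 32.4
position: [0.407, 0.2767, 0.1701]
ee_rot: [0.002, 0.57, 0.821, 0.003]
contact_force: [0.2, -0.4, -0.0]
width: 0.009
gripper_force: 32.3
```

```bash
python3 - <<'E'
from m2 import *
st()
b=imaging.get_image("scene"); cv2.imwrite("pics/scene3.png",b)
u=w2px("scene",[(.4055,.2743,.15)])[0].astype(int); print(u)
crop(b,u[0]-35,u[1]-30,u[0]+35,u[1]+50,6,"pics/ref3.png")
E
```

```text
t 32.4 pos [407.  276.7 170.1] yaw 110.4 tiltfix [-0.17  0.34  0.  ] q1,q6 [26.  6.] F [ 0.2 -0.4 -0. ] w 9.0 g 32.3
[449 261]
```

View pics/ref3.png

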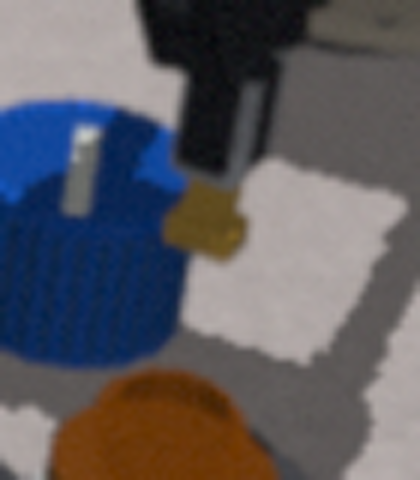

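The scene crop shows the reference held upright, foot visible at (205,230), lid out of the way. I move above its pocket and measure there.

jog_arm(deltas=[0,0,-24.7,208,-205,0,0,0,0,-24.7,208,-205,0,0,0,0,-24.7,208,-205,0,0,0,0,-24.7,208,-205,0,0,0,0,-24.7,208,-205,0,0,0,0,-24.7,208,-205,0,0,0,0,-24.7,208,-205,-20,0,0,0,-24.7,208,-205,-40,0,0,0,-24.7,208,-205,-49,0,0,0,-24.7,208,-205,-49,0])

```text
clock: 33.45
position: [0.6115, 0.0708, 0.1157]
ee_rot: [-0.002, 0.733, 0.68, -0.002]
contact_force: [0.2, 0.2, -0.6]
width: 0.0085
gripper_force: 32.3
```

```bash
cat > hov.py <<'E'
from m2 import *
import sys
HUE["reference"]=(15,34)
def home(k,n,I0,x0,sm=80): # mark in the start picture
    bs=[pts((*b[:4],0,0)) for b in B[k] if b[4]==0]
    return fit(bs,{n:gm(I0,k,sm)},x0,.062,R=45 if k!="reference" else 15,yawfix=np.radians(-4.2))
E
python3 - <<'E'
from hov import *
s=st()
I={n:imaging.get_image(n) for n in("top","scene")}
for n in I: cv2.imwrite(f"pics/{n}4.png",I[n])
p=s["position"]
for n in I:
    u=w2px(n,[(p[0],p[1],p[2]-.035)])[0].astype(int)
    if n=="scene": crop(I[n],u[0]-40,u[1]-45,u[0]+40,u[1]+35,5,"pics/h_scene.png")
    else: crop(I[n],u[0]-40,u[1]-40,u[0]+40,u[1]+40,5,"pics/h_top.png")
cv2.imwrite("pics/h.png",np.hstack([cv2.imread("pics/h_top.png"),cv2.imread("pics/h_scene.png")]))
for z in(p[2]-.0391,): show("held scene",fit([pts((-7.5,7.5,-10.5,10.5,0,10)),pts((-5,5,-7,7,10,25))],{"scene":gm(I["scene"],"reference",80,15)},(p[0],p[1]-.0015,-.07),z,R=14))
E
```

```text
t 33.45 pos [611.5  70.8 115.7] yaw 85.7 tiltfix [-0.01 -0.29 -0.  ] q1,q6 [0. 4.] F [ 0.2  0.2 -0.6] w 8.5 g 32.3
held scene [611.5  70.1] yaw -10.0 E 58
```

View pics/h.png

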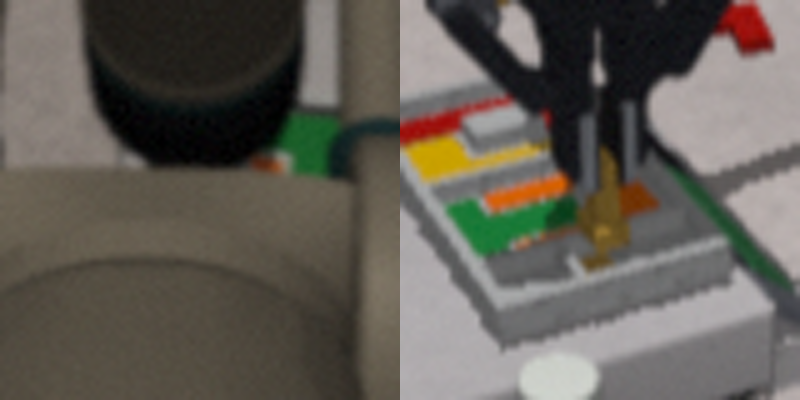

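Top is blocked; the scene view shows the foot at (605,235) just above its brass mark at (597,262), and no other piece under it. I fine-tune and descend.

jog_arm(deltas=[0,0,0,0,0,0,0,0,0,0,0,0,0,0,0,0,0,0,0,0,0])

```text
clock: 33.85
position: [0.6137, 0.071, 0.1191]
ee_rot: [0.001, 0.733, 0.68, 0.001]
contact_force: [-0.0, -0.5, -0.3]
width: 0.0088
gripper_force: 32.3
```

jog_arm(deltas=[0,0,0,1.6,-0.2,0,0,0,0,0,1.6,-0.2,-4,0,0,0,0,1.6,-0.2,-7,0,0,0,0,1.6,-0.2,-9,0,0,0,0,1.6,-0.2,-9,0,0,0,0,1.6,-0.2,-9,0,0,0,0,1.6,-0.2,-9,0])

```text
clock: 34.55
position: [0.615, 0.0706, 0.1093]
ee_rot: [0.0, 0.733, 0.68, 0.0]
contact_force: [0.3, -1.6, -0.1]
width: 0.009
gripper_force: 32.3
```

```bash
python3 - <<'E'
from hov import *
s=st()
I={n:imaging.get_image(n) for n in("scene",)}
p=s["position"]
n="scene"; u=w2px(n,[(p[0],p[1],p[2]-.035)])[0].astype(int); crop(I[n],u[0]-25,u[1]-25,u[0]+25,u[1]+25,10,"pics/h2.png")
q=w2px(n,[(.6153+a*np.cos(-.073)-b*np.sin(-.073),.0697+a*np.sin(-.073)+b*np.cos(-.073),.072) for a in(-.0095,.0095) for b in(-.0125,.0125)]); print(((q-u+25)*10).round())
E
```

```text
t 34.55 pos [615.   70.6 109.3] yaw 85.7 tiltfix [-0.01  0.03  0.  ] q1,q6 [0. 4.] F [ 0.3 -1.6 -0.1] w 9.0 g 32.3
[[269. 218.]
 [320. 281.]
 [184. 242.]
 [233. 305.]]
```

View pics/h2.png

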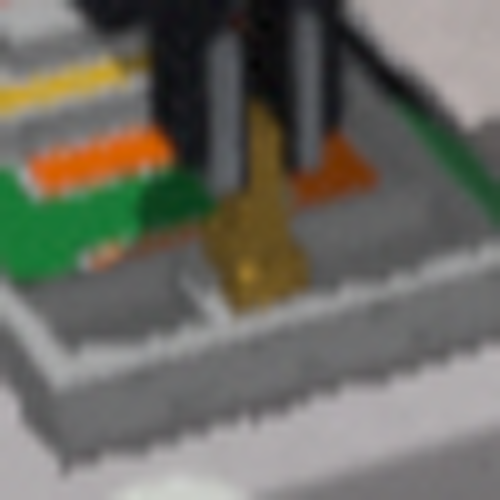

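The foot (at (255,265)) sits between the two cross-ribs and inside the outer wall, so it is entering the pocket. Lowering further.

jog_arm(deltas=[0,0,0,0.2,0,-3,0,0,0,0,0.2,0,-5,0,0,0,0,0.2,0,-7,0,0,0,0,0.2,0,-8,0,0,0,0,0.2,0,-8,0,0,0,0,0.2,0,-8,0])

```text
clock: 35.2
position: [0.6151, 0.0706, 0.1012]
ee_rot: [0.0, 0.733, 0.68, 0.0]
contact_force: [-0.8, 0.6, -0.8]
width: 0.0089
gripper_force: 32.4
```

```bash
python3 -c "from h import *; st()"
```

```text
t 35.2 pos [615.1  70.6 101.2] yaw 85.7 tiltfix [-0.01  0.01  0.  ] q1,q6 [0. 4.] F [-0.8  0.6 -0.8] w 8.9 g 32.4
```

jog_arm(deltas=[0,0,0,0,0,-1,0,0,0,0,0,0,-2,0,0,0,0,0,0,-2.5,0,0,0,0,0,0,-2.5,0])

```text
clock: 35.6
position: [0.6153, 0.0706, 0.1011]
ee_rot: [0.001, 0.733, 0.68, 0.001]
contact_force: [-3.9, -0.9, 11.1]
width: 0.0083
gripper_force: 33.7
```

```bash
python3 -c "from h import *; st()"
```

```text
t 35.6 pos [615.3  70.6 101.1] yaw 85.7 tiltfix [0.   0.11 0.  ] q1,q6 [0. 4.] F [-3.9 -0.9 11.1] w 8.3 g 33.7
```

jog_arm(deltas=[0,0,0,0,0,2,0.3,0,0,0,0,0,2,0.35,0,0,0,0,0,2,0.35,0,0,0,0,0,2,0.35,0,0,0,0,0,20,0.35,0,0,0,0,0,60,0.35,0,0,0,-100,20,90,0.35,0,0,0,-150,20,90,0.35,0,0,0,-200,20,90,0.35,0,0,0,-200,20,90,0.35,0,0,0,-200,20,90,0.35,0,0,0,-200,20,90,0.35])

```text
clock: 36.8
position: [0.4141, 0.0907, 0.1891]
ee_rot: [0.0, 0.733, 0.68, 0.001]
contact_force: [0.4, -0.0, 0.5]
width: 0.03
gripper_force: 0.0
```

```bash
cat > pl.py <<'E'
from hov import *
import sys
st()
I={n:imaging.get_image(n) for n in("top","scene")}
for n in I: cv2.imwrite(f"pics/{n}_{sys.argv[1]}.png",I[n])
X={"ell_red":(.4265,-.177,-.307),"ell_yellow":(.445,-.302,-.36),"tee":(.5825,-.366,.05),"yoke":(.5888,-.2345,-.43)}
for k in sys.argv[2:]:
    for n in I:
        if k=="reference": r=fit([pts(b) for b in B[k]],{n:gm(I[n],k,80,15)},(.615,.07,-.07),.062,R=18)
        else: r=fit([pts(b) for b in B[k]],{n:gm(I[n],k,80 if n=="top" else 90)},X[k],0,R=38)
        show(k+" "+n,r)
E
python3 pl.py 5 reference ell_red ell_yellow tee yoke
```

```text
t 36.8 pos [414.1  90.7 189.1] yaw 85.8 tiltfix [-0.01  0.09  0.  ] q1,q6 [3. 7.] F [ 0.4 -0.   0.5] w 30.0 g 0.0
reference top [617.4  71.5] yaw -3.0 E 27
reference scene [614.6  68.5] yaw -15.2 E 60
ell_red top [ 426.8 -177. ] yaw -17.2 E 15
ell_red scene [ 426.2 -177.6] yaw -20.6 E 120
ell_yellow top [ 445.  -302.3] yaw -20.6 E 106
ell_yellow scene [ 445.2 -303. ] yaw -21.1 E 84
tee top [ 582.7 -365.1] yaw 5.2 E 83
tee scene [ 582.6 -366.5] yaw -6.3 E 55
yoke top [ 588.3 -234.8] yaw -24.1 E 38
yoke scene [ 588.7 -235.4] yaw -24.3 E 97
```

```bash
python3 - <<'E'
from hov import *
I={n:cv2.imread(f"pics/{n}_5.png") for n in("top","scene")}
HUE["tee"]=(40,95)
for n in I:
  for k,x in(("tee",(.5825,-.366,0)),("ell_yellow",(.445,-.302,-.36))):
    for sm in(60,110,150):
      for vm in(15,40):
        m=gm(I[n],k,sm,vm); u=w2px(n,[(x[0],x[1],.005)])[0]*4; w=np.zeros_like(m); cv2.circle(w,tuple(u.astype(int)),140,255,-1)
        c,l,s,_=cv2.connectedComponentsWithStats(m&w); j=1+np.argmax(s[1:,4]); mm=(l==j).astype(np.uint8)*255
        rs=[fit([pts(b) for b in B[k]],{n:mm},(x[0],x[1],x[2]+a),0,R=38) for a in(-.1,.1)]
        show(f"{k} {n} s{sm} v{vm} area{s[j,4]/16:.0f}",min(rs,key=lambda r:r[3]))
E
```

```text
tee top s60 v15 area360 [ 581.6 -366.4] yaw 1.6 E 52
tee top s60 v40 area340 [ 581.6 -366.4] yaw 1.6 E 72
tee top s110 v15 area296 [ 583.9 -367.1] yaw 1.7 E 116
tee top s110 v40 area276 [ 583.9 -367.1] yaw 1.7 E 135
tee top s150 v15 area256 [ 579.9 -365.1] yaw 1.7 E 156
tee top s150 v40 area237 [ 579.9 -365.1] yaw 1.7 E 175
ell_yellow top s60 v15 area643 [ 445.4 -302.5] yaw -20.4 E 49
ell_yellow top s60 v40 area643 [ 445.4 -302.5] yaw -20.4 E 49
ell_yellow top s110 v15 area550 [ 444.8 -302.4] yaw -21.0 E 40
ell_yellow top s110 v40 area550 [ 444.8 -302.4] yaw -21.0 E 40
ell_yellow top s150 v15 area488 [ 444.4 -302. ] yaw -22.9 E 100
ell_yellow top s150 v40 area488 [ 444.4 -302. ] yaw -22.9 E 100
tee scene s60 v15 area162 [ 582.8 -366.7] yaw -4.3 E 36
tee scene s60 v40 area162 [ 582.8 -366.7] yaw -4.3 E 36
tee scene s110 v15 area129 [ 583.4 -366.8] yaw -9.2 E 64
tee scene s110 v40 area129 [ 583.4 -366.8] yaw -9.2 E 64
tee scene s150 v15 area104 [ 585.  -366.9] yaw -17.6 E 84
tee scene s150 v40 area104 [ 585.  -366.9] yaw -17.6 E 84
ell_yellow scene s60 v15 area349 [ 445.1 -302.1] yaw -18.9 E 90
ell_yellow scene s60 v40 area349 [ 445.1 -302.1] yaw -18.9 E 90
ell_yellow scene s110 v15 area277 [ 445.2 -303.4] yaw -22.7 E 86
ell_yellow scene s110 v40 area277 [ 445.2 -303.4] yaw -22.7 E 86
ell_yellow scene s150 v15 area187 [ 445.1 -305.1] yaw -24.2 E 67
ell_yellow scene s150 v40 area187 [ 445.1 -305.1] yaw -24.2 E 67
```

jog_arm(deltas=[0,0,-13.3,11,-270,0,0.4,0,0,-13.3,11,-270,0,0.4,0,0,-13.3,11,-270,0,0.4,0,0,-13.3,11,-270,0,0.4,0,0,-13.3,11,-270,0,0.4,0,0,-13.3,11,-270,0,0.4,0,0,-13.3,11,-270,-40,0.4,0,0,-13.3,11,-270,-80,0.4,0,0,-13.3,11,-270,-110,0.4,0,0,-13.3,11,-270,-110,0.4,0,0,-13.3,11,-270,-110,0.4])

```text
clock: 38.0
position: [0.4273, -0.1803, 0.0785]
ee_rot: [-0.0, 0.807, 0.591, 0.0]
contact_force: [0.3, -0.3, 0.6]
width: 0.0337
gripper_force: 0.0
```

```bash
python3 -c "from h import *; st()"
```

```text
t 38.0 pos [ 427.3 -180.3   78.5] yaw 72.4 tiltfix [-0.02 -0.01 -0.  ] q1,q6 [-31. -14.] F [ 0.3 -0.3  0.6] w 33.7 g 0.0
```

jog_arm(deltas=[0,0,0,-2,1.5,-20,0.4,0,0,0,-2,1.5,-40,0.4,0,0,0,-2,1.5,-50,0.4,0,0,0,-2,1.5,-54,0.4,0,0,0,-2,1.5,-54,0.4,0,0,0,-2,1.5,-54,0.2,0,0,0,-2,1.5,-54,0,0,0,0,-2,1.5,-54,0,0,0,0,-2,1.5,-54,0,0,0,0,-2,1.5,-54,0], grip_force=30)

```text
clock: 39.0
position: [0.425, -0.1784, 0.0257]
ee_rot: [0.001, 0.807, 0.591, 0.001]
contact_force: [0.1, -0.2, 6.7]
width: 0.0113
gripper_force: 30.9
```

```bash
python3 -c "from h import *; st()"
```

```text
t 39.0 pos [ 425.  -178.4   25.7] yaw 72.4 tiltfix [0.07 0.14 0.  ] q1,q6 [-31. -14.] F [ 0.1 -0.2  6.7] w 11.3 g 30.9
```

jog_arm(deltas=[0,0,0,0,0,20,0,0,0,0,0,0,60,0,0,0,0,0,0,105,0,0,0,13.4,30,20,105,0,0,0,13.4,75,50,105,0,0,0,13.4,115,80,105,0,0,0,13.4,155,105,105,0,0,0,13.4,173,113,105,0,0,0,13.4,173,113,90,0,0,0,13.4,173,113,78,0,0,0,13.4,173,113,78,0,0,0,13.4,173,113,78,0,0,0,13.4,173,113,78,0])

```text
clock: 40.3
position: [0.597, -0.0654, 0.1033]
ee_rot: [0.0, 0.733, 0.681, 0.0]
contact_force: [0.3, -0.0, -0.6]
width: 0.0114
gripper_force: 30.2
```

```bash
cat > held.py <<'E'
from hov import *
import sys
k,dz=sys.argv[1],float(sys.argv[2])
s=st();p=s["position"]
for n in("top","scene"):
    im=imaging.get_image(n); cv2.imwrite(f"pics/held_{k}_{n}.png",im)
    m=gm(im,k,80)
    for hb in([b for b in B[k] if b!=TAB],): show(f"held {k} {n}",fit([pts(b) for b in hb],{n:m},(p[0],p[1],np.radians(-4.2)),p[2]-dz,R=40))
E
python3 held.py ell_red .0257
```

```text
t 40.3 pos [597.  -65.4 103.3] yaw 85.8 tiltfix [0.01 0.06 0.  ] q1,q6 [-13.  -9.] F [ 0.3 -0.  -0.6] w 11.4 g 30.2
held ell_red top [603.  -61.1] yaw -21.5 E 520
held ell_red scene [599.9 -62.2] yaw -4.5 E 180
```

jog_arm(deltas=[0,0,0,1.2,0.3,-2,0,0,0,0,1.2,0.3,-4,0,0,0,0,1.2,0.3,-6,0,0,0,0,1.2,0.3,-8,0,0,0,0,1.2,0.3,-9,0,0,0,0,1.2,0.3,-9,0])

```text
clock: 41.0
position: [0.5981, -0.0645, 0.0934]
ee_rot: [-0.0, 0.732, 0.681, -0.0]
contact_force: [0.1, -0.4, -0.1]
width: 0.0112
gripper_force: 30.2
```

```bash
python3 -c "from h import *; st()"
```

```text
t 41.0 pos [598.1 -64.5  93.4] yaw 85.8 tiltfix [-0.01 -0.02 -0.  ] q1,q6 [-13.  -9.] F [ 0.1 -0.4 -0.1] w 11.2 g 30.2
```

jog_arm(deltas=[0,0,0,0,0,-2,0,0,0,0,0,0,-4,0,0,0,0,0,0,-6,0,0,0,0,0,0,-6.5,0,0,0,0,0,0,-6.5,0])

```text
clock: 41.5
position: [0.5983, -0.0646, 0.0877]
ee_rot: [0.0, 0.732, 0.681, 0.0]
contact_force: [-1.4, 0.5, 4.4]
width: 0.0111
gripper_force: 30.7
```

```bash
python3 -c "from h import *; st()"
```

```text
t 41.5 pos [598.3 -64.6  87.7] yaw 85.8 tiltfix [-0.    0.03  0.  ] q1,q6 [-13.  -9.] F [-1.4  0.5  4.4] w 11.1 g 30.7
```

jog_arm(deltas=[0,0,0,0,0,1,0.3,0,0,0,0,0,1,0.35,0,0,0,0,0,1,0.35,0,0,0,0,0,1,0.35,0,0,0,0,0,20,0.35,0,0,0,0,0,60,0.35,0,0,0,0,0,90,0.35,0,0,0,0,0,90,0.35])

```text
clock: 42.3
position: [0.6013, -0.0652, 0.182]
ee_rot: [0.004, 0.732, 0.681, 0.003]
contact_force: [0.7, 0.2, -0.6]
width: 0.0296
gripper_force: 0.0
```

```bash
python3 pl.py 6 ell_yellow tee yoke
```

```text
t 42.3 pos [601.3 -65.2 182. ] yaw 85.8 tiltfix [0.12 0.57 0.  ] q1,q6 [-13.  -9.] F [ 0.7  0.2 -0.6] w 29.6 g 0.0
ell_yellow top [ 445.  -302.3] yaw -20.6 E 114
ell_yellow scene [ 445.1 -303. ] yaw -21.1 E 87
tee top [ 582.7 -365.1] yaw 5.2 E 83
tee scene [ 582.6 -366.5] yaw -6.3 E 54
yoke top [ 593.8 -235.1] yaw -27.2 E 465
yoke scene [ 588.5 -235.5] yaw -23.9 E 96
```

jog_arm(deltas=[0,0,-20.1,-11.5,-172,0,0.4,0,0,-20.1,-11.5,-172,0,0.4,0,0,-20.1,-11.5,-172,0,0.4,0,0,-20.1,-11.5,-172,0,0.4,0,0,-20.1,-11.5,-172,-40,0.4,0,0,-20.1,-11.5,-172,-80,0.4,0,0,-20.1,-11.5,-172,-100,0.4,0,0,-20.1,-11.5,-172,-100,0.4,0,0,-20.1,-11.5,-172,-100,0.4,0,0,-20.1,-11.5,-172,-100,0.4])

```text
clock: 43.4
position: [0.5877, -0.2369, 0.0783]
ee_rot: [0.001, 0.84, 0.543, 0.001]
contact_force: [0.9, -0.6, 0.1]
width: 0.0341
gripper_force: 0.0
```

```bash
python3 -c "from h import *; st()"
```

```text
t 43.4 pos [ 587.7 -236.9   78.3] yaw 65.7 tiltfix [0.06 0.12 0.  ] q1,q6 [-28.  -4.] F [ 0.9 -0.6  0.1] w 34.1 g 0.0
```

jog_arm(deltas=[0,0,0,-0.5,0.5,-20,0.4,0,0,0,-0.5,0.5,-40,0.4,0,0,0,-0.5,0.5,-48,0.4,0,0,0,-0.5,0.5,-52,0.4,0,0,0,-0.5,0.5,-52,0.4,0,0,0,-0.5,0.5,-52,0.2,0,0,0,-0.5,0.5,-52,0,0,0,0,-0.5,0.5,-52,0,0,0,0,-0.5,0.5,-52,0,0,0,0,-0.5,0.5,-52,0])

```text
clock: 44.4
position: [0.5872, -0.2366, 0.0264]
ee_rot: [0.001, 0.84, 0.543, 0.001]
contact_force: [0.5, 0.1, 5.4]
width: 0.0108
gripper_force: 31.4
```

```bash
python3 -c "from h import *; st()"
```

```text
t 44.4 pos [ 587.2 -236.6   26.4] yaw 65.7 tiltfix [0.07 0.15 0.  ] q1,q6 [-28.  -4.] F [0.5 0.1 5.4] w 10.8 g 31.4
```

jog_arm(deltas=[0,0,0,0,0,20,0,0,0,0,0,0,60,0,0,0,0,0,0,110,0,0,0,20.1,0,30,110,0,0,0,20.1,-2,75,110,0,0,0,20.1,-4,120,110,0,0,0,20.1,-6,165,110,0,0,0,20.1,-8,210,110,0,0,0,20.1,-9.8,245,110,0,0,0,20.1,-9.8,263,110,0,0,0,20.1,-9.8,263,110,0,0,0,20.1,-9.8,263,90,0,0,0,20.1,-9.8,263,78,0,0,0,20.1,-9.8,263,78,0,0,0,20.1,-9.8,263,78,0,0,0,20.1,-9.8,263,78,0])

```text
clock: 46.0
position: [0.577, 0.0263, 0.1037]
ee_rot: [0.0, 0.733, 0.681, 0.0]
contact_force: [0.4, 0.1, -0.5]
width: 0.011
gripper_force: 30.6
```

```bash
python3 -c "from h import *; st()"
```

```text
t 46.0 pos [577.   26.3 103.7] yaw 85.8 tiltfix [0.   0.07 0.  ] q1,q6 [-4. -0.] F [ 0.4  0.1 -0.5] w 11.0 g 30.6
```

jog_arm(deltas=[0,0,0,0.4,0.2,-2,0,0,0,0,0.4,0.2,-4,0,0,0,0,0.4,0.2,-6,0,0,0,0,0.4,0.2,-8,0,0,0,0,0.4,0.2,-9,0,0,0,0,0.4,0.2,-9,0])

```text
clock: 46.6
position: [0.5767, 0.0272, 0.094]
ee_rot: [-0.0, 0.732, 0.681, -0.0]
contact_force: [0.4, 0.3, -0.7]
width: 0.0114
gripper_force: 30.6
```

```bash
python3 -c "from h import *; st()"
```

```text
t 46.6 pos [576.7  27.2  94. ] yaw 85.8 tiltfix [-0.01 -0.01 -0.  ] q1,q6 [-4. -0.] F [ 0.4  0.3 -0.7] w 11.4 g 30.6
```

Inside the pocket; lower to the floor, release, rise, then look for the tee.

jog_arm(deltas=[0,0,0,0.3,-0.2,-2,0,0,0,0,0.3,-0.2,-4,0,0,0,0,0.3,-0.2,-6,0,0,0,0,0.3,-0.2,-6.5,0,0,0,0,0.3,-0.2,-6.5,0])

```text
clock: 47.1
position: [0.5773, 0.0269, 0.0884]
ee_rot: [0.0, 0.732, 0.681, 0.0]
contact_force: [-2.1, 0.2, 5.0]
width: 0.0109
gripper_force: 31.3
```

jog_arm(deltas=[0,0,0,0,0,1,0.3,0,0,0,0,0,1,0.35,0,0,0,0,0,1,0.35,0,0,0,0,0,1,0.35,0,0,0,0,0,20,0.35,0,0,0,0,0,60,0.35,0,0,0,0,0,90,0.35,0,0,0,0,0,90,0.35,0,0,0,0,0,90,0.35])

```text
clock: 48.0
position: [0.5774, 0.0269, 0.1782]
ee_rot: [0.001, 0.732, 0.681, 0.001]
contact_force: [-1.0, 0.6, -1.2]
width: 0.0297
gripper_force: 0.0
```

```bash
python3 pl.py 7 ell_yellow tee; python3 - <<'E'
from hov import *
n="top";I=cv2.imread("pics/top_7.png")
for n in("top","scene"):
    I=cv2.imread(f"pics/{n}_7.png"); show("red in tray "+n,fit([pts(b) for b in B["ell_red"]],{n:gm(I,"ell_red",80)},(.600,-.063,-.07),.062,R=40))
E
```

```text
t 48.0 pos [577.4  26.9 178.2] yaw 85.8 tiltfix [0.   0.09 0.  ] q1,q6 [-4. -0.] F [-1.   0.6 -1.2] w 29.7 g 0.0
ell_yellow top [ 445.  -302.3] yaw -20.6 E 110
ell_yellow scene [ 444.6 -303.1] yaw -20.5 E 163
tee top [ 582.7 -365.1] yaw 5.2 E 83
tee scene [ 582.7 -366.3] yaw -6.3 E 54
red in tray top [599.8 -52.6] yaw -9.7 E 300
red in tray scene [597.9 -65.7] yaw -5.8 E 93
```

jog_arm(deltas=[0,0,5.8,3.5,-394.5,0,0.4,0,0,5.8,3.5,-394.5,0,0.4,0,0,5.8,3.5,-394.5,0,0.4,0,0,5.8,3.5,-394.5,0,0.4,0,0,5.8,3.5,-394.5,0,0.4,0,0,5.8,3.5,-394.5,0,0.4,0,0,5.8,3.5,-394.5,0,0.4,0,0,5.8,3.5,-394.5,0,0.4,0,0,5.8,3.5,-394.5,-40,0.4,0,0,5.8,3.5,-394.5,-80,0.4,0,0,5.8,3.5,-394.5,-100,0.4,0,0,5.8,3.5,-394.5,-100,0.4,0,0,5.8,3.5,-394.5,-100,0.4,0,0,5.8,3.5,-394.5,-100,0.4])

```text
clock: 49.5
position: [0.5816, -0.3681, 0.079]
ee_rot: [0.001, 0.697, 0.717, 0.0]
contact_force: [0.8, -0.9, 0.3]
width: 0.0342
gripper_force: 0.0
```

```bash
python3 -c "from h import *; st()"
```

```text
t 49.5 pos [ 581.6 -368.1   79. ] yaw 91.6 tiltfix [0.08 0.12 0.  ] q1,q6 [-38. -40.] F [ 0.8 -0.9  0.3] w 34.2 g 0.0
```

jog_arm(deltas=[0,0,0,0,0.5,-20,0.4,0,0,0,0,0.5,-40,0.4,0,0,0,0,0.5,-48,0.4,0,0,0,0,0.5,-53,0.4,0,0,0,0,0.5,-53,0.4,0,0,0,0,0.5,-53,0.2,0,0,0,0,0.5,-53,0,0,0,0,0,0.5,-53,0,0,0,0,0,0.5,-53,0,0,0,0,0,0.5,-53,0])

```text
clock: 50.5
position: [0.5814, -0.3677, 0.026]
ee_rot: [0.001, 0.697, 0.717, 0.0]
contact_force: [0.3, -0.8, 6.3]
width: 0.0112
gripper_force: 31.6
```

```bash
python3 -c "from h import *; st()"
```

```text
t 50.5 pos [ 581.4 -367.7   26. ] yaw 91.6 tiltfix [0.08 0.13 0.  ] q1,q6 [-38. -40.] F [ 0.3 -0.8  6.3] w 11.2 g 31.6
```

jog_arm(deltas=[0,0,0,0,0,20,0,0,0,0,0,0,60,0,0,0,0,0,0,110,0,0,0,-5.8,60,389.7,110,0,0,0,-5.8,60,389.7,110,0,0,0,-5.8,60,389.7,110,0,0,0,-5.8,60,389.7,110,0,0,0,-5.8,60,389.7,110,0,0,0,-5.8,60,389.7,110,0,0,0,-5.8,60,389.7,110,0,0,0,-5.8,60,389.7,110,0,0,0,-5.8,60,389.7,110,0,0,0,-5.8,60,389.7,110,0,0,0,-5.8,60,389.7,90,0,0,0,-5.8,60,389.7,78,0,0,0,-5.8,60,389.7,78,0,0,0,-5.8,60,389.7,78,0,0,0,-5.8,60,389.7,78,0])

```text
clock: 52.3
position: [0.6412, 0.0218, 0.1033]
ee_rot: [0.0, 0.733, 0.681, 0.0]
contact_force: [0.1, 1.2, -1.1]
width: 0.0111
gripper_force: 30.8
```

```bash
python3 -c "from h import *; st()"
```

```text
t 52.3 pos [641.2  21.8 103.3] yaw 85.8 tiltfix [0.   0.08 0.  ] q1,q6 [-4. -0.] F [ 0.1  1.2 -1.1] w 11.1 g 30.8
```

jog_arm(deltas=[0,0,0,0.2,0,-2,0,0,0,0,0.2,0,-4,0,0,0,0,0.2,0,-6,0,0,0,0,0.2,0,-8,0,0,0,0,0.2,0,-9,0,0,0,0,0.2,0,-9,0])

```text
clock: 52.9
position: [0.6408, 0.0227, 0.0935]
ee_rot: [-0.0, 0.732, 0.681, 0.0]
contact_force: [0.3, 0.1, -0.4]
width: 0.0113
gripper_force: 30.8
```

```bash
python3 -c "from h import *; st()"
```

```text
t 52.9 pos [640.8  22.7  93.5] yaw 85.8 tiltfix [-0.01 -0.01 -0.  ] q1,q6 [-4. -0.] F [ 0.3  0.1 -0.4] w 11.3 g 30.8
```

jog_arm(deltas=[0,0,0,0.4,-0.5,-2,0,0,0,0,0.4,-0.5,-4,0,0,0,0,0.4,-0.5,-6,0,0,0,0,0.4,-0.5,-6.5,0,0,0,0,0.4,-0.5,-6.5,0])

```text
clock: 53.4
position: [0.6413, 0.0221, 0.0879]
ee_rot: [0.0, 0.732, 0.681, 0.0]
contact_force: [-1.5, -0.5, 4.4]
width: 0.0113
gripper_force: 31.4
```

```bash
python3 -c "from h import *; st()"
```

```text
t 53.4 pos [641.3  22.1  87.9] yaw 85.8 tiltfix [-0.    0.04  0.  ] q1,q6 [-4. -0.] F [-1.5 -0.5  4.4] w 11.3 g 31.4
```

jog_arm(deltas=[0,0,0,0,0,1,0.3,0,0,0,0,0,1,0.35,0,0,0,0,0,1,0.35,0,0,0,0,0,1,0.35,0,0,0,0,0,20,0.35,0,0,0,0,0,60,0.35,0,0,0,0,0,90,0.35,0,0,0,0,0,90,0.35,0,0,0,0,0,90,0.35])

```text
clock: 54.3
position: [0.6415, 0.0221, 0.1778]
ee_rot: [0.001, 0.732, 0.681, 0.001]
contact_force: [-0.6, -0.2, -1.3]
width: 0.03
gripper_force: 0.0
```

```bash
python3 pl.py 8 ell_yellow
```

```text
t 54.3 pos [641.5  22.1 177.8] yaw 85.8 tiltfix [0.  0.1 0. ] q1,q6 [-4. -0.] F [-0.6 -0.2 -1.3] w 30.0 g 0.0
ell_yellow top [ 445.  -302.3] yaw -20.6 E 108
ell_yellow scene [ 444.9 -303. ] yaw -22.0 E 162
```

jog_arm(deltas=[0,0,-16.6,-197.5,-326,0,0.4,0,0,-16.6,-197.5,-326,0,0.4,0,0,-16.6,-197.5,-326,0,0.4,0,0,-16.6,-197.5,-326,0,0.4,0,0,-16.6,-197.5,-326,0,0.4,0,0,-16.6,-197.5,-326,0,0.4,0,0,-16.6,-197.5,-326,0,0.4,0,0,-16.6,-197.5,-326,0,0.4,0,0,-16.6,-197.5,-326,-40,0.4,0,0,-16.6,-197.5,-326,-80,0.4,0,0,-16.6,-197.5,-326,-100,0.4,0,0,-16.6,-197.5,-326,-100,0.4,0,0,-16.6,-197.5,-326,-100,0.4,0,0,-16.6,-197.5,-326,-100,0.4])

```text
clock: 55.8
position: [0.4446, -0.3044, 0.0781]
ee_rot: [0.001, 0.823, 0.568, 0.0]
contact_force: [0.7, -0.4, 0.6]
width: 0.0341
gripper_force: 0.0
```

```bash
python3 -c "from h import *; st()"
```

```text
t 55.8 pos [ 444.6 -304.4   78.1] yaw 69.2 tiltfix [0.07 0.1  0.  ] q1,q6 [-42. -21.] F [ 0.7 -0.4  0.6] w 34.1 g 0.0
```

jog_arm(deltas=[0,0,0,-0.5,0.6,-20,0.4,0,0,0,-0.5,0.6,-40,0.4,0,0,0,-0.5,0.6,-48,0.4,0,0,0,-0.5,0.6,-52,0.4,0,0,0,-0.5,0.6,-52,0.4,0,0,0,-0.5,0.6,-52,0.2,0,0,0,-0.5,0.6,-52,0,0,0,0,-0.5,0.6,-52,0,0,0,0,-0.5,0.6,-52,0,0,0,0,-0.5,0.6,-52,0])

```text
clock: 56.8
position: [0.4434, -0.3034, 0.0254]
ee_rot: [0.0, 0.823, 0.568, 0.0]
contact_force: [0.6, 0.3, 0.9]
width: -0.0003
gripper_force: 0.0
```

```bash
python3 -c "from h import *; st()"
```

```text
t 56.8 pos [ 443.4 -303.4   25.4] yaw 69.2 tiltfix [0.01 0.03 0.  ] q1,q6 [-42. -21.] F [0.6 0.3 0.9] w -0.3 g 0.0
```

The grip closed on nothing, so yellow has probably been knocked. I rise, clear the view and look again.

jog_arm(deltas=[0,0,0,0,0,0,0.3,0,0,0,0,0,20,0.4,0,0,0,0,0,70,0.4,0,0,0,0,0,110,0.4,0,0,0,0,50,110,0.4,0,0,0,0,100,110,0.4,0,0,0,0,150,110,0.4,0,0,0,0,200,110,0.4,0,0,0,0,240,110,0.4,0,0,0,0,240,110,0.4,0,0,0,0,240,110,0.4])

```text
clock: 57.9
position: [0.4434, -0.0627, 0.1354]
ee_rot: [0.001, 0.822, 0.569, 0.0]
contact_force: [0.1, -0.7, 0.2]
width: 0.0345
gripper_force: 0.0
```

```bash
cat > yel.py <<'E'
from hov import *
st(); k="ell_yellow"
for n in("top","scene"):
    im=imaging.get_image(n); cv2.imwrite(f"pics/{n}_9.png",im)
    for sm in(80,110):
        m=gm(im,k,sm); c,l,s,ce=cv2.connectedComponentsWithStats(m)
        for j in range(1,c):
            if s[j,4]/16<150 or ce[j][1]<(240 if n=="top" else 0)*4: continue
            x=px2w(n,[ce[j]/4],.01)[0]
            if x[1]>-.12 or x[0]>.62: continue
            mm=(l==j).astype(np.uint8)*255
            r=min((fit([pts(b) for b in B[k]],{n:mm},(x[0],x[1],np.radians(a)),0,R=45) for a in range(-70,40,12)),key=lambda r:r[3])
            print(s[j,4]/16,(ce[j]/4).round()); show(f"yellow {n} {sm}",r)
E
python3 yel.py
```

```text
t 57.9 pos [443.4 -62.7 135.4] yaw 69.4 tiltfix [0.04 0.05 0.  ] q1,q6 [-17.   4.] F [ 0.1 -0.7  0.2] w 34.5 g 0.0
611.625 [470. 296.]
yellow top 80 [ 416.5 -274.9] yaw -19.2 E 19
558.6875 [470. 296.]
yellow top 110 [ 416.4 -274.8] yaw -20.0 E 36
258.75 [301. 214.]
yellow scene 80 [ 416.8 -275.5] yaw -19.1 E 12
228.5 [301. 214.]
yellow scene 110 [ 416.4 -277.1] yaw -21.1 E 34
```

Yellow now lies at (416,-275) mm, yaw about -19.4°: knocked about 4 cm. I pick it there.

jog_arm(deltas=[0,0,1.3,-28,-213.5,0,0.4,0,0,1.3,-28,-213.5,0,0.4,0,0,1.3,-28,-213.5,0,0.4,0,0,1.3,-28,-213.5,0,0.4,0,0,1.3,-28,-213.5,0,0.4,0,0,1.3,-28,-213.5,-30,0.4,0,0,1.3,-28,-213.5,-60,0.4,0,0,1.3,-28,-213.5,-85,0.4,0,0,1.3,-28,-213.5,-100,0.4,0,0,1.3,-28,-213.5,-109,0.4,0,0,1.3,-28,-213.5,-109,0.4,0,0,1.3,-28,-213.5,-109,0.4,0,0,1.3,-28,-213.5,-109,0.2,0,0,1.3,-28,-213.5,-109,0,0,0,1.3,-28,-213.5,-109,0,0,0,1.3,-28,-213.5,-109,0,0,0,1.3,-28,-213.5,-109,0])

```text
clock: 59.7
position: [0.416, -0.2774, 0.0272]
ee_rot: [0.001, 0.816, 0.577, 0.0]
contact_force: [0.6, 0.0, 5.8]
width: 0.011
gripper_force: 31.1
```

```bash
python3 -c "from h import *; st()"
```

```text
t 59.7 pos [ 416.  -277.4   27.2] yaw 70.5 tiltfix [0.09 0.11 0.  ] q1,q6 [-42. -22.] F [0.6 0.  5.8] w 11.0 g 31.1
```

jog_arm(deltas=[0,0,0,0,0,20,0,0,0,0,0,0,60,0,0,0,0,0,0,110,0,0,0,15.3,200.5,256,110,0,0,0,15.3,200.5,256,110,0,0,0,15.3,200.5,256,110,0,0,0,15.3,200.5,256,110,0,0,0,15.3,200.5,256,110,0,0,0,15.3,200.5,256,110,0,0,0,15.3,200.5,256,110,0,0,0,15.3,200.5,256,110,0,0,0,15.3,200.5,256,90,0,0,0,15.3,200.5,256,77,0,0,0,15.3,200.5,256,77,0,0,0,15.3,200.5,256,77,0,0,0,15.3,200.5,256,77,0])

```text
clock: 61.3
position: [0.6161, -0.0214, 0.1039]
ee_rot: [0.001, 0.733, 0.681, 0.0]
contact_force: [-0.5, 0.5, -0.4]
width: 0.0108
gripper_force: 30.3
```

```bash
python3 -c "from h import *; st()"
```

```text
t 61.3 pos [616.1 -21.4 103.9] yaw 85.8 tiltfix [0.01 0.08 0.  ] q1,q6 [-8. -4.] F [-0.5  0.5 -0.4] w 10.8 g 30.3
```

jog_arm(deltas=[0,0,0,0.5,0,-2,0,0,0,0,0.5,0,-4,0,0,0,0,0.5,0,-6,0,0,0,0,0.5,0,-8,0,0,0,0,0.5,0,-9,0,0,0,0,0.5,0,-9,0])

```text
clock: 61.9
position: [0.6162, -0.0207, 0.0939]
ee_rot: [-0.0, 0.732, 0.681, -0.0]
contact_force: [-0.7, 0.5, -0.0]
width: 0.0111
gripper_force: 30.3
```

```bash
python3 -c "from h import *; st()"
```

```text
t 61.9 pos [616.2 -20.7  93.9] yaw 85.8 tiltfix [-0.01 -0.01 -0.  ] q1,q6 [-8. -4.] F [-0.7  0.5 -0. ] w 11.1 g 30.3
```

jog_arm(deltas=[0,0,0,0.3,-0.3,-2,0,0,0,0,0.3,-0.3,-4,0,0,0,0,0.3,-0.3,-5,0,0,0,0,0.3,-0.3,-6,0,0,0,0,0.3,-0.3,-6,0])

```text
clock: 62.4
position: [0.6165, -0.0211, 0.0892]
ee_rot: [0.0, 0.732, 0.681, 0.0]
contact_force: [-2.2, 0.2, 5.1]
width: 0.0114
gripper_force: 31.1
```

```bash
python3 -c "from h import *; st()"
```

```text
t 62.4 pos [616.5 -21.1  89.2] yaw 85.8 tiltfix [-0.    0.03  0.  ] q1,q6 [-8. -4.] F [-2.2  0.2  5.1] w 11.4 g 31.1
```

jog_arm(deltas=[0,0,0,0,0,1,0.3,0,0,0,0,0,1,0.35,0,0,0,0,0,1,0.35,0,0,0,0,0,1,0.35,0,0,0,0,0,20,0.35,0,0,0,0,0,60,0.35,0,0,0,0,0,90,0.35,0,0,0,-40,10,90,0.35,0,0,0,-90,30,90,0,0,0,0,-140,50,90,0,0,0,0,-190,70,90,0,0,0,0,-220,70,90,0,0,0,0,-220,70,90,0,0,0,0,-220,70,90,0,0,0,0,-220,70,90,0])

```text
clock: 63.9
position: [0.3982, 0.0487, 0.1787]
ee_rot: [0.001, 0.732, 0.681, 0.001]
contact_force: [-1.0, -0.1, -0.1]
width: -0.0003
gripper_force: 0.0
```

```bash
cat > tray.py <<'E'
from hov import *
st()
T0={n:cv2.imread(f"pics/{n}0.png") for n in("top","scene")}
H={"ell_red":(.600,-.0632,0),"ell_yellow":(.6187,-.0193,0),"tee":(.6435,.0235,0),"yoke":(.5795,.0285,0),"reference":(.6171,.0715,0)}
I={n:imaging.get_image(n) for n in("top","scene")}
for n in I:
    cv2.imwrite(f"pics/{n}_10.png",I[n])
    for k,x in H.items():
        h=home(k,n,T0[n],x); r=fit([pts(b) for b in B[k]],{n:gm(I[n],k,80)},(h[0],h[1],-.073),.062,R=40 if k!="reference" else 18)
        print(n,k,"home",np.round(np.array(h[:2])*1e3,1)); show("   now",r)
crop(I["scene"],215,225,335,315,6,"pics/final_s.png"); crop(I["top"],285,145,395,225,4,"pics/final_t.png")
a=cv2.imread("pics/final_s.png");b=cv2.imread("pics/final_t.png")
h=cv2.resize(a,(400,300));g=cv2.resize(b,(400,290)); cv2.imwrite("pics/final.png",np.hstack([h,cv2.copyMakeBorder(g,0,10,0,0,0)]))
show("lid",fit([cyl(.029,0,.044)],{"scene":gm(I["scene"],"blue",80)},(.572,.285,0),.003,R=24,yawfix=0))
E
python3 tray.py
```

```text
t 63.9 pos [398.2  48.7 178.7] yaw 85.8 tiltfix [0.01 0.14 0.  ] q1,q6 [-3.  1.] F [-1.  -0.1 -0.1] w -0.3 g 0.0
top ell_red home [599.9 -63.6]
   now [600.6 -63.3] yaw -4.3 E 22
top ell_yellow home [618.8 -19.7]
   now [618.7 -18.7] yaw -4.2 E 52
top tee home [644.   23.6]
   now [643.2  24.1] yaw -4.1 E 47
top yoke home [579.3  28.6]
   now [579.8  29. ] yaw -4.6 E 60
top reference home [617.2  71.9]
   now [617.7  71.5] yaw -1.5 E 33
scene ell_red home [598.  -66.1]
   now [597.8 -66.7] yaw -8.9 E 174
scene ell_yellow home [615.1 -30.2]
   now [615.8 -27.4] yaw -5.2 E 341
scene tee home [640.5  22.5]
   now [640.9  19.4] yaw -7.6 E 139
scene yoke home [577.3  25.2]
   now [575.4  25.1] yaw -10.6 E 260
scene reference home [613.7  63.1]
   now [613.6  66.3] yaw -14.2 E 89
lid [572.6 285.2] yaw 0.0 E 62
```

View pics/final.png

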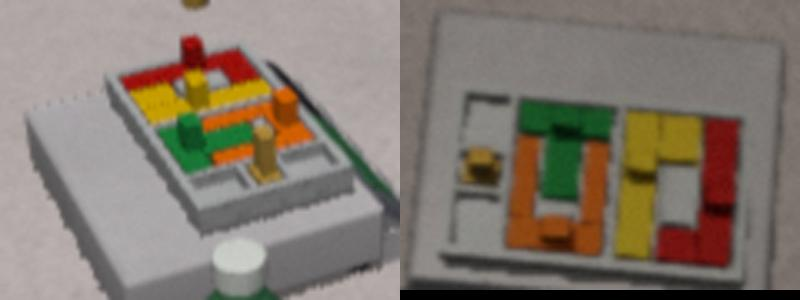

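All five pieces lie flush in their pockets in both views (no rim stands proud; tabs at (192,50), (197,90), (285,105), (190,130); brass at (263,150)). Now the paddle.

jog_arm(deltas=[0,0,0,0,0,-40,0,0,0,0,0,0,-80,0,0,0,0,0,0,-105,0,0,0,0,0,0,-115,0,0,0,0,0,0,-121,0,0,0,0,0,0,-127,0,0,0,0,0,0,-132,0,0,0,0,0,0,-135,0,0,0,0,0,0,-135,0])

```text
clock: 64.9
position: [0.3968, 0.0488, 0.0437]
ee_rot: [0.0, 0.732, 0.681, 0.0]
contact_force: [-2.4, -0.1, 6.0]
width: -0.0003
gripper_force: 3.0
```

```bash
python3 -c "from h import *; st()"
```

```text
t 64.9 pos [396.8  48.8  43.7] yaw 85.8 tiltfix [0.01 0.06 0.  ] q1,q6 [-3.  1.] F [-2.4 -0.1  6. ] w -0.3 g 3.0
```

jog_arm(deltas=[0,0,0,1,0,-2,0,0,0,0,1,0,-3,0,0,0,0,1,0,-4,0,0,0,0,1,0,-5,0,0,0,0,1,0,-5,0])

```text
clock: 65.4
position: [0.3972, 0.0488, 0.0399]
ee_rot: [0.0, 0.732, 0.681, -0.0]
contact_force: [-7.1, -0.8, 18.9]
width: -0.0003
gripper_force: 10.0
```

```bash
python3 -c "from h import *; st()"
```

```text
t 65.4 pos [397.2  48.8  39.9] yaw 85.9 tiltfix [0.01 0.01 0.  ] q1,q6 [-3.  1.] F [-7.1 -0.8 18.9] w -0.3 g 10.0
```

jog_arm(deltas=[0,0,0,0,0,-0.5,0,0,0,0,0,0,-0.5,0,0,0,0,0,0,-0.5,0,0,0,0,0,0,-0.5,0,0,0,0,0,0,-0.5,0,0,0,0,0,0,-0.5,0,0,0,0,0,0,-0.5,0,0,0,0,0,0,6,0,0,0,0,0,0,14,0,0,0,0,0,0,22,0,0,0,0,0,0,40,0,0,0,0,0,0,80,0,0,0,0,0,0,120,0,0,0,0,0,0,120,0,0,0,0,0,0,120,0,0,0,0,0,0,120,0,0,0,0,0,0,120,0])

```text
clock: 67.1
position: [0.3968, 0.0489, 0.1571]
ee_rot: [-0.001, 0.732, 0.681, -0.001]
contact_force: [0.4, -0.1, 0.1]
width: -0.0003
gripper_force: 0.0
```

```bash
python3 tray.py | head -11; python3 - <<'E'
from m2 import *
I=cv2.imread("pics/scene_10.png"); show("pad now",fit([pts((-18,18,-21,21,0,0))],{"scene":gm(I,"tee",80)},(.4022,.0527,-.07),.049,R=17,yawfix=-.07))
E
```

```text
t 67.1 pos [396.8  48.9 157.1] yaw 85.8 tiltfix [-0.02 -0.12 -0.  ] q1,q6 [-3.  1.] F [ 0.4 -0.1  0.1] w -0.3 g 0.0
top ell_red home [599.9 -63.6]
   now [600.7 -63.3] yaw -4.3 E 22
top ell_yellow home [618.8 -19.7]
   now [618.7 -18.7] yaw -4.2 E 53
top tee home [644.   23.6]
   now [642.7  24.3] yaw -4.6 E 46
top yoke home [579.3  28.6]
   now [579.7  28.9] yaw -4.3 E 60
top reference home [617.2  71.9]
   now [618.   71.3] yaw -1.6 E 32
pad now [402.1  52.6] yaw -4.0 E 24
```

The paddle is back up and all pieces are home. Handing in.

```bash
python3 -c "from rig import manip; print(manip.sign_off())"
```

```text
the job is handed in; nothing more can be done
None
```

I handed the job in at about 67 s of the 210 s allowed. By my checks the lid is upright on the mat, the reference and all four plates are home in the tray, and the paddle was pressed to its stop and has sprung back. The hand-in returned no verdict.

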